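# Pack the empty pill bottles into the round tin

## Robot

A 6-joint arm with a two-finger parallel gripper is mounted at the origin on the work surface. World frame = base frame: x ahead of the robot, y to its left, z up, the work surface at z = 0. Lengths are in m, angles in rad, forces in N, time in s.
With the tool pointing down it reaches from about 0.25 to 0.725 m from the base axis. Payload 4 kg.
Tool frame: the origin (TCP) lies at the very end of the fingers, on their centre line; the grasp point (between the pads) lies 19 mm behind it; y points along the fingers, z is the direction in which the jaws open and shut, and the axes are right-handed (so a half turn about y gives the same grasp; the last joint's range is limited). The gripper opens to 85 mm and grips with 20 to 120 N. Pads are 22 mm wide; open, the fingers measure 114 mm over their backs; the gripper's body (76 mm by 85 mm) begins 54 mm behind the grasp point. The pads swing forward as they close: fully open they stand 13 mm farther back than shut.
Start: joints at [1.303, 0.241, 0.005, 1.335, 0, 1.571], TCP at [0.132, 0.482, 0.2] pointing down, gripper open.
Joint ranges: [-2.72, 2.72], [-1.05, 1.87], [-1.09, 1.28], [-1.99, 2.15], [-1.42, 1.44], [-3.14, 3.14]. Speed limits (rad/s): [2.79, 2.79, 3.14, 3.14, 3.14, 3.14].

## Interface

Orientations are given as a unit quaternion [x, y, z, w].
In Python, from workcell import bot gives the robot as it stands. The module is installed in compiled form; this text tells all that it offers.
- The arm moves only by the tool move_arm, never from a script. Its argument "increments" is a list of rows, each an object with "grip": the closure, from 0 (fully open) to 1 (shut); "linear": the shift along the tool's x, y, z scaled (see below), a list of three; "twist": the turn about the tool's y scaled (see below). A call has exactly 5 rows; each row shifts and turns the pose as measured when the row begins, along the tool's axes as they then stand; what a row does not reach is not made up. The controller multiplies each number of a shift by 0.2 m and each number of a turn by 2 rad. A row lasts 1/10 s, in which the tool goes at most 50 mm and 8.59 degrees, less where a joint would pass 70% of its speed; a pose out of reach is approached as far as the arm can. A call with a number of a shift or a turn outside -1 to 1 is refused whole. A call with a gripper value outside its range is refused whole. The fingers move at their own pace and stop on an object; the grip force is fixed at half the most. Time passes only in rows, so rows that do not move let the fingers close, or fill a call up. It gives the time, the measured TCP pose, the force and the opening at its end, in the units of the state.
- bot.get_obs(): the state, without advancing time (a new reading comes with each control period).
- bot.camera(name): name is "scene" or "top" or "wrist"; returns (picture, depth): 400x640x3 uint8, blue, green, red; 400x640 float32, m along the optical axis (not along the pixel's ray), 0 where there is no reading.
- bot.camera_params(name): a dict with "camera_matrix" (3x3 intrinsics, pixels), "dist" ([k1, k2, p1, p2, k3] as OpenCV has them; the pictures are not rectified), "rvec" (rotation vector, rad) and "tvec" (3), from world to camera coordinates, as OpenCV has them; the wrist camera has in their place "T_tool_cam" (4x4, takes a point from camera to tool coordinates, whose origin is the TCP and whose axes are the tool frame's). Camera axes: x right, y down, z forward; pixel columns grow to the right and rows downward; lengths in m; the calibration is good to about 2 mm. A picture is of the moment at which its call begins: read the wrist's pose just before it. camera_params takes no time and is no camera call.
- bot.job_done(): hands the job in, once; it reports no verdict.
The state is a dict: "clock": time; "joint_pos": joint angles; "joint_vel": joint speeds; "tau": joint torques, N m; "eef_pos": TCP position; "tool_rot": TCP orientation; "ft_force": force on the tool from outside, world axes, zero at the start; "ft_torque": the same for the moment, N m; "grip_width": finger opening in m.
Only numpy, scipy, OpenCV 4.12 (cv2) and the standard library are available. Lean on these libraries where they do the work, as an engineer would, in place of code of your own. Each camera call takes 0.05 s, during which the arm holds its last target. There are 200 camera calls.

## Task

The empty pill bottles go back to the pharmacy packed in the round steel tin, one in the middle and six around it. Use the hook to draw the tin towards you until it stands fully on the teal mat, then lay the hook back down on the counter, clear of the tin. Without lifting any bottle that is already in the tin, slide the one that stands astray out of the way, and gently set the last bottle from the turntable into the space, so that all seven stand upright on the tin's floor and nothing else is disturbed.

Things in the scene. Friction and masses are not known exactly. Their poses are not given: they have to be found in the camera images.
- tin: Loose round steel tin, cork-lined, about 0.3 kg, holding six bottles, at first over the mat's far edge. Outer diameter 200 mm, inner 194 mm, rim 34 mm high, inner floor 3 mm above its underside. Origin: centre of the underside, z up. A loop handle on its -x side faces the robot (within about 17 degrees), another is on its +x side. It slides with a few newtons.
- near_loop (a point): Centre of the opening of the tin's near loop handle, a level loop of 6 mm wire 22 mm above the counter (wire top at 25 mm). The opening is about 26 mm in the tin's x direction by 60 mm across: the inner edge of the loop's bar lies 13 mm from this point, away from the tin, and the tin's wall 13 mm on the other side.
- mat: Teal silicone mat lying on the counter in front of the robot, 260 mm (x) by 420 mm (y), under 1 mm thick; things slide over it freely. Origin: its centre. Axes along world x and y.
- hook: Loose rack-pull hook lying on the counter, 154 mm long, 0.1 kg: flat wooden handle 28 mm wide, 22 mm high, then a swan-necked 8 mm steel rod, 56 mm high, that comes straight down to a tip. Origin: right under the tip, level with the handle's underside; x from handle to tip. Handle 40 to 150 mm behind the origin. Behind the tip 24 mm are free under the arch, up to 45 mm high.
- hook_grip (a point): Good place to grip the hook's handle across its 28 mm width from above: 75 mm behind the tip, 11 mm above the handle's underside.
- hook_tip (a point): Lower end of the hook's downward tip, 2 mm above the level of the handle's underside.
- bottle1: One of five empty amber pill bottles with white twist caps that stand side by side against the tin's wall (centres about 66 mm from the tin's centre), leaving a wide gap at one side of the tin (any direction). Body 60 mm diameter, to 50 mm height; white cap 40 mm diameter, from 54 to 76 mm height; about 45 g. Origin: centre of the underside; z up.
- bottle2: One of five empty amber pill bottles with white twist caps that stand side by side against the tin's wall (centres about 66 mm from the tin's centre), leaving a wide gap at one side of the tin (any direction). Body 60 mm diameter, to 50 mm height; white cap 40 mm diameter, from 54 to 76 mm height; about 45 g. Origin: centre of the underside; z up.
- bottle3: One of five empty amber pill bottles with white twist caps that stand side by side against the tin's wall (centres about 66 mm from the tin's centre), leaving a wide gap at one side of the tin (any direction). Body 60 mm diameter, to 50 mm height; white cap 40 mm diameter, from 54 to 76 mm height; about 45 g. Origin: centre of the underside; z up.
- bottle4: One of five empty amber pill bottles with white twist caps that stand side by side against the tin's wall (centres about 66 mm from the tin's centre), leaving a wide gap at one side of the tin (any direction). Body 60 mm diameter, to 50 mm height; white cap 40 mm diameter, from 54 to 76 mm height; about 45 g. Origin: centre of the underside; z up.
- bottle5: One of five empty amber pill bottles with white twist caps that stand side by side against the tin's wall (centres about 66 mm from the tin's centre), leaving a wide gap at one side of the tin (any direction). Body 60 mm diameter, to 50 mm height; white cap 40 mm diameter, from 54 to 76 mm height; about 45 g. Origin: centre of the underside; z up.
- bottle6: The astray bottle, same kind and size as bottle1, upright in the tin about 30 mm from the tin's centre towards the gap, so that it blocks both the middle and the gap. It slides when pushed low on its body (30 mm or lower) and may topple if pushed at the cap. Origin: centre of the underside.
- bottle7: The last bottle, the same kind and size as bottle1 (60 mm body, 40 mm cap, 76 mm tall), standing on the turntable, its underside 26 mm above the counter. Grip it by the cap from above. Origin: centre of the underside.
- turntable: Black lazy Susan, 260 mm diameter, fixed to the counter by its foot; the top turns with slight friction. Its floor is 26 mm, its rim 34 mm above the counter. Origin: centre of the foot's underside.
- tall_bottle: Bystander: white supplement bottle with a green cap, 48 mm diameter, 110 mm tall, standing on the turntable. Origin: centre of the underside.
- organizer: Bystander: orange weekly pill organizer, 205 x 42 x 27 mm, loose on the counter. Origin: centre of the underside; x along its length.
- splitter: Bystander: stainless steel pill splitter with a lever, 90 x 46 x about 60 mm high, loose on the counter. Origin: centre of the underside.
- pinch_bowl: Bystander: white ceramic pinch bowl, 84 mm diameter, 34 mm tall, loose on the counter. Origin: centre of the underside.
Not all that is in view belongs to the job. Leave any black look-alike of the bottle5 alone.

How it is judged:
On the way, in this order (a step that is already met when the one before it is completed fails the run):
1. The tin is being drawn along by the hook (contact force between hook and tin above 0.3 N and distance of tin from where it was at the start of the episode above 0.03 m), for 0.1 s.
2. The tin stands fully on the mat (x of tin in the frame of mat between -0.042 and 0.042 m and y of tin in the frame of mat between -0.122 and 0.122 m and height (world z) of tin below 0.006 m), for 0.2 s.
3. The hook lies on the counter again, let go of and clear of the tin (height (world z) of hook_grip below 0.022 m and height (world z) of hook_tip below 0.03 m and contact force between the fingers and hook below 0.1 N and contact force between hook and tin below 0.1 N), for 0.2 s.
At the end, for the whole second after the job is handed in: Tin flat, centre within 42 mm (x) and 122 mm (y) of the mat's; all seven bottles upright (0.08 rad) and still on its floor (underside at most 9 mm above the tin's), one within 20 mm of its centre; hook lying still on the counter, not touching the tin (all of step 2 and angle between tin's own z axis and vertical below 0.05 rad and z of each of bottle1, bottle2, bottle3, bottle4, bottle5, bottle6, bottle7 in the frame of tin below 0.009 m and horizontal distance between each of bottle1, bottle2, bottle3, bottle4, bottle5, bottle6, bottle7 and tin below 0.075 m and angle between each of bottle1, bottle2, bottle3, bottle4, bottle5, bottle6, bottle7's own z axis and vertical below 0.08 rad and linear speed of each of bottle1, bottle2, bottle3, bottle4, bottle5, bottle6, bottle7, hook, tin below 0.03 m/s and horizontal distance between any of bottle1, bottle2, bottle3, bottle4, bottle5, bottle6, bottle7 and tin below 0.02 m and height (world z) of hook_grip below 0.022 m and height (world z) of hook_tip below 0.03 m and contact force between hook and tin below 0.1 N).
It fails at once if A bottle that was in the tin is lifted off its floor by more than 25 mm (z of any of bottle1, bottle2, bottle3, bottle4, bottle5, bottle6 in the frame of tin above 0.028 m).
It fails at once if The last bottle is dropped into the tin (linear speed of bottle7 above 0.6 m/s and contact force between the fingers and bottle7 below 0.05 N and horizontal distance between bottle7 and tin below 0.1 m).
It fails at once if The organizer, splitter or pinch bowl is pushed more than 30 mm (distance of any of organizer, splitter, pinch_bowl from where it was at the start of the episode above 0.03 m).
It fails at once if The tin is tipped, or a bottle is knocked over (angle between tin's own z axis and vertical above 0.2 rad or angle between tall_bottle's own z axis and vertical above 0.5 rad or angle between any of bottle1, bottle2, bottle3, bottle4, bottle5, bottle6, bottle7's own z axis and vertical above 0.6 rad).
It also fails if it takes over 70 s, if anything falls off the work surface, if the arm or the gripper's body presses on something with over 40 N, if the wrist force passes 120 N, or if a joint passes its speed limit or range.

## Working session

There is one attempt and no reset: what is moved stays moved. The work goes in short steps, Python scripts to look and compute and a tool call to move; the robot and the scene stay as the last step left them, time stands still between calls to the robot, and variables do not carry over. Pictures are saved under pics/ and viewed, about 8 in all and at most 12, crops included, and the job is handed in when it is done.

Besides the shell and the picture viewer there is one more tool, called after ">>>" in YAML: its name, and indented under it one key for each argument. move_arm: Moves the arm, as the interface text tells. Its arguments: {"type":"object","properties":{"increments":{"type":"array"}},"required":["increments"]}

```bash
mkdir -p pics
cat > h.py <<'E'
import numpy as np, cv2
from workcell import bot
from scipy.spatial.transform import Rotation as R
def shot(n,f=None):
    o=bot.get_obs(); im,d=bot.camera(n)
    p=bot.camera_params(n); K=np.array(p["camera_matrix"]); D=np.array(p["dist"],float)
    if n=="wrist":
        T=np.eye(4);T[:3,:3]=R.from_quat(o["tool_rot"]).as_matrix();T[:3,3]=o["eef_pos"]
        T=T@np.array(p["T_tool_cam"])
    else:
        T=np.eye(4);Rm=cv2.Rodrigues(np.array(p["rvec"],float))[0];T[:3,:3]=Rm.T;T[:3,3]=-Rm.T@np.array(p["tvec"],float).ravel()
    if f: cv2.imwrite("pics/"+f+".png",im)
    np.savez("%s.npz"%n,im=im,d=d,K=K,D=D,T=T)
    return im,d
def load(n): return np.load("%s.npz"%n)
def cloud(n):
    z=load(n); h,w=z["d"].shape
    uv=np.stack(np.meshgrid(np.arange(w),np.arange(h)),-1).reshape(-1,1,2).astype(np.float64)
    r=cv2.undistortPoints(uv,z["K"],z["D"]).reshape(h,w,2)
    P=np.dstack([r,np.ones((h,w))])*z["d"][...,None]
    P=P@z["T"][:3,:3].T+z["T"][:3,3]; P[z["d"]<=0]=np.nan
    return P,z["im"]
def onz(n,u,v,zz):
    z=load(n); r=cv2.undistortPoints(np.array([[[u,v]]],float),z["K"],z["D"])[0,0]
    d=z["T"][:3,:3]@np.array([r[0],r[1],1]); t=z["T"][:3,3]
    return t+d*(zz-t[2])/d[2]
E
python3 - <<'E'
from h import *
shot("top","top0");shot("scene","scene0")
o=bot.get_obs();print(o)
print(R.from_quat(o["tool_rot"]).as_matrix().round(3))
print(bot.camera_params("wrist"))
print(load("top")["T"].round(3))
E
```

```text
{'clock': 0.1, 'joint_pos': array([1.30300045e+00, 2.41365937e-01, 3.90277080e-03, 1.33522255e+00,
       2.21372551e-05, 1.57075989e+00]), 'joint_vel': array([ 0.00147983,  0.00059029,  0.00273727, -0.00144376,  0.00093298,
        0.00097404]), 'tau': array([-1.26742425e-04, -3.73138690e+01,  2.53009397e+01,  1.08878923e-02,
       -5.10069469e-05,  1.70034994e-06]), 'eef_pos': array([0.13213368, 0.48158827, 0.19870464]), 'tool_rot': array([ 0.70143989, -0.09448162,  0.09428773, -0.70011794]), 'ft_force': array([ 1.04646868, -0.15104531,  1.06531546]), 'ft_torque': array([ 0.02587794, -0.01828137, -0.01739586]), 'grip_width': 0.08565572109570514}
[[ 0.964 -0.001  0.265]
 [-0.265 -0.002  0.964]
 [-0.    -1.    -0.002]]
{'camera_matrix': array([[329.1973324 ,   0.        , 313.81077903],
       [  0.        , 329.1973324 , 200.58087002],
       [  0.        ,   0.        ,   1.        ]]), 'dist': array([-0.04500128,  0.        ,  0.        ,  0.        ,  0.        ]), 'T_tool_cam': array([[-9.66640637e-04,  9.44139438e-01,  3.29544817e-01,
        -8.49265216e-02],
       [-5.80707398e-04, -3.29545445e-01,  9.44139535e-01,
        -1.73928456e-01],
       [ 9.99999364e-01,  7.21274529e-04,  8.66820776e-04,
        -7.81951627e-04],
       [ 0.00000000e+00,  0.00000000e+00,  0.00000000e+00,
         1.00000000e+00]])}
[[-0.004 -0.988  0.155  0.378]
 [-1.     0.005  0.011  0.017]
 [-0.011 -0.155 -0.988  1.224]
 [ 0.     0.     0.     1.   ]]
```

View pics/top0.png

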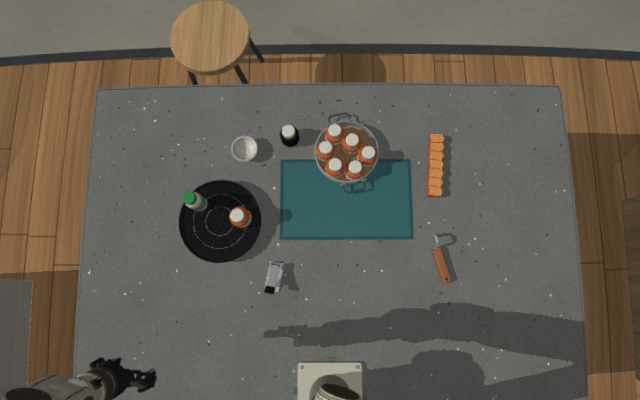

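View pics/scene0.png

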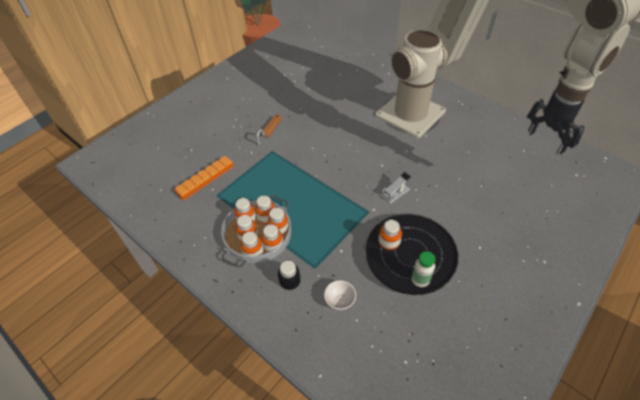

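Top view: tin at (347,150) with six caps, hook at (443,260), bottle7 at (240,215), black look-alike at (289,134), mat (281–413,160–239), splitter (274,277), organizer (436,165), bowl (244,148). The look-alikes for bottle7 are the black bottle (289,134) and the tall green-capped one (192,202). I choose the amber bottle at (240,215).

Run:
```python
from h import *
P,im=cloud("top")
a=cv2.resize(im[105:205,300:390],None,fx=5,fy=5,interpolation=cv2.INTER_CUBIC)
b=cv2.resize(im[225:290,420:465],None,fx=7,fy=7,interpolation=cv2.INTER_CUBIC)
c=np.zeros((500,770,3),np.uint8);c[:a.shape[0],:a.shape[1]]=a;c[:b.shape[0],452:452+b.shape[1]]=b
cv2.imwrite("pics/crop1.png",c)
# caps
hs=im.min(axis=2)
m=((hs>140)&(P[...,2]>0.06)&(P[...,2]<0.12)).astype(np.uint8)
n,l,s,cc=cv2.connectedComponentsWithStats(m)
for i in range(1,n):
    if s[i,4]>15:
        q=P[l==i]; print(cc[i].round(1),s[i,4],np.nanmedian(q,0).round(3),onz("top",*cc[i],np.nanmedian(q[:,2])).round(3))
for u,v in [(281,160),(411,160),(281,239),(413,239)]: print("mat",onz("top",u,v,0).round(3))
# hook height map
q=P[225:290,420:465]; 
ys,xs=np.where(q[...,2]>0.012)
for y,x in zip(ys[::3],xs[::3]): print(x+420,y+225,q[y,x].round(3),end="; ")
```

```text
[287.4 130.5] 116 [0.793 0.125 0.074] [0.793 0.124 0.074]
[334.1 129.7] 118 [ 0.793 -0.019  0.077] [ 0.793 -0.019  0.077]
[351.5 139.5] 118 [ 0.761 -0.072  0.077] [ 0.762 -0.072  0.077]
[325.  146.8] 116 [0.738 0.009 0.078] [0.739 0.009 0.078]
[367.8 152. ] 125 [ 0.722 -0.121  0.077] [ 0.722 -0.121  0.077]
[334.5 163.8] 124 [ 0.685 -0.018  0.078] [ 0.685 -0.019  0.078]
[354.5 166.4] 123 [ 0.677 -0.08   0.078] [ 0.677 -0.08   0.078]
[236.3 214.8] 128 [0.528 0.268 0.1  ] [0.529 0.268 0.1  ]
mat [0.72  0.151 0.   ]
mat [ 0.718 -0.269  0.   ]
mat [0.465 0.148 0.   ]
mat [ 0.463 -0.265  0.   ]
432 234 [ 0.476 -0.318  0.03 ]; 435 234 [ 0.474 -0.322  0.046]; 432 235 [ 0.472 -0.316  0.037]; 435 235 [ 0.471 -0.321  0.049]; 431 236 [ 0.47  -0.316  0.023]; 434 236 [ 0.468 -0.317  0.055]; 435 237 [ 0.465 -0.32   0.053]; 435 238 [ 0.462 -0.32   0.051]; 435 239 [ 0.459 -0.32   0.053]; 436 240 [ 0.456 -0.323  0.053]; 436 241 [ 0.453 -0.323  0.05 ]; 436 242 [ 0.45  -0.324  0.048]; 436 243 [ 0.447 -0.324  0.045]; 436 244 [ 0.444 -0.324  0.045]; 435 245 [ 0.442 -0.326  0.027]; 438 245 [ 0.441 -0.33   
[... 2888 characters left out ...]
 275 [ 0.351 -0.357  0.025]; 449 275 [ 0.351 -0.368  0.02 ]; 442 276 [ 0.348 -0.347  0.018]; 445 276 [ 0.348 -0.354  0.023]; 448 276 [ 0.348 -0.363  0.023]; 441 277 [ 0.345 -0.344  0.015]; 444 277 [ 0.345 -0.353  0.017]; 447 277 [ 0.345 -0.361  0.021]; 450 277 [ 0.344 -0.371  0.02 ]; 443 278 [ 0.342 -0.348  0.022]; 446 278 [ 0.342 -0.359  0.018]; 449 278 [ 0.342 -0.367  0.021]; 443 279 [ 0.339 -0.348  0.022]; 446 279 [ 0.339 -0.358  0.021]; 449 279 [ 0.339 -0.366  0.023]; 443 280 [ 0.336 -0.348  0.022]; 446 280 [ 0.335 -0.359  0.017]; 449 280 [ 0.335 -0.368  0.019]; 443 281 [ 0.333 -0.348  0.022]; 446 281 [ 0.333 -0.356  0.024]; 449 281 [ 0.332 -0.367  0.018]; 445 282 [ 0.33  -0.354  0.022];
```

View pics/crop1.png

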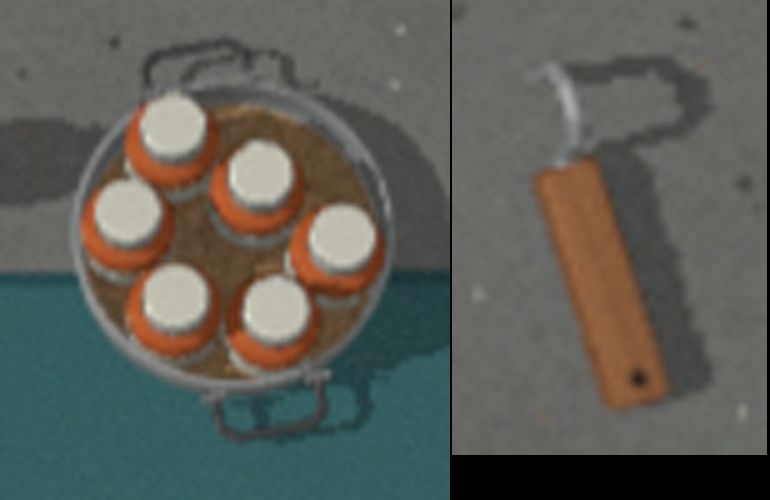

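The crop shows the hook lying diagonally, handle (437–450,248–282) and tip end near (433,234). The tin has its near loop at about (354,189). The astray bottle is (351,139), with the gap at the upper right.

```bash
cat >> h.py <<'E'
def plan(p1,yaw1,n,grip,p0=None,yaw0=None):
    """rows to reach p1/yaw1 (tool x axis heading, deg) in n rows; straight line"""
    o=bot.get_obs(); M=R.from_quat(o["tool_rot"]).as_matrix()
    if p0 is None: p0=o["eef_pos"]
    if yaw0 is None: yaw0=np.degrees(np.arctan2(M[1,0],M[0,0]))
    p0=np.array(p0,float);d=(np.array(p1)-p0)/n; dy=(yaw1-yaw0)/n
    for i in range(n):
        y=np.radians(yaw0+dy*i); X=np.array([np.cos(y),np.sin(y),0]);Z=np.array([-np.sin(y),np.cos(y),0])
        L=np.array([d@X,-d[2],d@Z])/0.2
        print('{"grip":%g,"linear":[%.3f,%.3f,%.3f],"twist":%.3f}'%(grip,*L,-np.radians(dy)/2),end=",\n" if i%5!=4 else "\n--\n")
    print("step mm",np.linalg.norm(d)*1e3,"deg",dy)
def where():
    o=bot.get_obs(); M=R.from_quat(o["tool_rot"]).as_matrix()
    print("t",round(o["clock"],2),o["eef_pos"].round(4),"yaw",np.degrees(np.arctan2(M[1,0],M[0,0])).round(1),"down",M[:,1].round(3),"F",o["ft_force"].round(1),"w",round(o["grip_width"],4))
E
python3 - <<'E'
from h import *
from scipy.optimize import least_squares
B=np.array([[.793,-.019],[.7385,.009],[.685,-.0185],[.677,-.08],[.722,-.121]])
s=least_squares(lambda c:np.hypot(*(B-c).T)-.066,B.mean(0));c=s.x;print("tin",c.round(4),s.fun.round(4))
for u,v in [(345,192.4),(365,189),(355,190.7),(344,184.5),(364,180)]: 
    q=onz("top",u,v,.022);print("loop",q.round(4),np.degrees(np.arctan2(*(q[:2]-c)[::-1])).round(1),np.hypot(*(q[:2]-c)).round(3))
th=np.degrees(np.arctan2(-.331+.3475,.430-.3525)) 
P,im=cloud("top");m=np.zeros(im.shape[:2],bool);m[247:287,425:460]=1;m&=(P[...,2]>.015)&(P[...,2]<.03)
pts=P[m][:,:2].astype(np.float32);print("handle",cv2.minAreaRect(pts))
where()
plan([.40,-.34,.2],15,25,0)
E
```

```text
tin [ 0.7388 -0.057 ] [ 0.0002 -0.      0.0002 -0.      0.0002]
loop [ 0.608  -0.0531  0.022 ] 178.3 0.131
loop [ 0.6185 -0.1158  0.022 ] -153.9 0.134
loop [ 0.6133 -0.0844  0.022 ] -167.7 0.128
loop [ 0.6333 -0.0503  0.022 ] 176.4 0.106
loop [ 0.6474 -0.1133  0.022 ] -148.4 0.107
handle ((0.3830152750015259, -0.34517064690589905), (0.11213080585002899, 0.028734643012285233), 16.377267837524414)
t 0.1 [0.1321 0.4816 0.1987] yaw -15.3 down [-0.001 -0.002 -1.   ] F [ 1.  -0.2  1.1] w 0.0857
{"grip":0,"linear":[0.095,-0.000,-0.144],"twist":-0.011},
{"grip":0,"linear":[0.092,-0.000,-0.146],"twist":-0.011},
{"grip":0,"linear":[0.089,-0.000,-0.148],"twist":-0.011},
{"grip":0,"linear":[0.086,-0.000,-0.150],"twist":-0.011},
{"grip":0,"linear":[0.083,-0.000,-0.152],"twist":-0.011}
--
{"grip":0,"linear":[0.079,-0.000,-0.154],"twist":-0.011},
{"grip":0,"linear":[0.076,-0.000,-0.155],"twist":-0.011},
{"grip":0,"linear":[0.073,-0.000,-0.157],"twist":-0.011},
{"grip":0,"linear":[0.069,-0.000,-0.158],"twist":-0.011},
{"grip":0,"linear":[0.066,-0.000,-0.160],"twist":-0.011}
--
{"grip":0,"linear":[0.
[... 203 characters left out ...]
.011},
{"grip":0,"linear":[0.049,-0.000,-0.166],"twist":-0.011}
--
{"grip":0,"linear":[0.045,-0.000,-0.167],"twist":-0.011},
{"grip":0,"linear":[0.042,-0.000,-0.168],"twist":-0.011},
{"grip":0,"linear":[0.038,-0.000,-0.169],"twist":-0.011},
{"grip":0,"linear":[0.035,-0.000,-0.169],"twist":-0.011},
{"grip":0,"linear":[0.031,-0.000,-0.170],"twist":-0.011}
--
{"grip":0,"linear":[0.027,-0.000,-0.171],"twist":-0.011},
{"grip":0,"linear":[0.024,-0.000,-0.171],"twist":-0.011},
{"grip":0,"linear":[0.020,-0.000,-0.172],"twist":-0.011},
{"grip":0,"linear":[0.017,-0.000,-0.172],"twist":-0.011},
{"grip":0,"linear":[0.013,-0.000,-0.172],"twist":-0.011}
--
step mm 34.566141214090806 deg 1.2136595254077815
```

>>> move_arm:
  increments:
    - {"grip":0,"linear":[0.12,0,-0.18],"twist":-0.014}
    - {"grip":0,"linear":[0.115,0,-0.183],"twist":-0.014}
    - {"grip":0,"linear":[0.11,0,-0.186],"twist":-0.014}
    - {"grip":0,"linear":[0.105,0,-0.19],"twist":-0.014}
    - {"grip":0,"linear":[0.1,0,-0.193],"twist":-0.014}

```text
clock: 0.6
eef_pos: [0.2012, 0.2731, 0.1951]
tool_rot: [0.708, -0.041, 0.039, -0.704]
ft_force: [1.7, 0.3, 0.2]
grip_width: 0.0855
```

>>> move_arm:
  increments:
    - {"grip":0,"linear":[0.095,0,-0.195],"twist":-0.014}
    - {"grip":0,"linear":[0.09,0,-0.198],"twist":-0.014}
    - {"grip":0,"linear":[0.085,0,-0.2],"twist":-0.014}
    - {"grip":0,"linear":[0.08,0,-0.202],"twist":-0.014}
    - {"grip":0,"linear":[0.075,0,-0.204],"twist":-0.014}

```text
clock: 1.1
eef_pos: [0.2751, 0.0603, 0.1955]
tool_rot: [0.709, 0.013, -0.014, -0.705]
ft_force: [1.0, 1.2, -0.1]
grip_width: 0.0853
```

>>> move_arm:
  increments:
    - {"grip":0,"linear":[0.07,0,-0.206],"twist":-0.014}
    - {"grip":0,"linear":[0.065,0,-0.208],"twist":-0.014}
    - {"grip":0,"linear":[0.06,0,-0.21],"twist":-0.014}
    - {"grip":0,"linear":[0.055,0,-0.21],"twist":-0.014}
    - {"grip":0,"linear":[0.05,0,-0.21],"twist":-0.014}

```text
clock: 1.6
eef_pos: [0.3546, -0.1515, 0.1966]
tool_rot: [0.706, 0.065, -0.064, -0.702]
ft_force: [2.0, 0.1, 0.1]
grip_width: 0.0855
```

>>> move_arm:
  increments:
    - {"grip":0.3,"linear":[0.012,0.08,-0.194],"twist":-0.0103}
    - {"grip":0.3,"linear":[0.008,0.08,-0.194],"twist":-0.0103}
    - {"grip":0.3,"linear":[0.004,0.08,-0.194],"twist":-0.0103}
    - {"grip":0.3,"linear":[0,0.08,-0.194],"twist":-0.0103}
    - {"grip":0.3,"linear":[-0.004,0.08,-0.194],"twist":-0.0103}

```text
clock: 2.1
eef_pos: [0.4038, -0.3505, 0.1159]
tool_rot: [0.702, 0.102, -0.099, -0.697]
ft_force: [0.2, 0.7, 0.3]
grip_width: 0.0598
```

Run:
```python
from h import *
shot("wrist","w1");where()
P,im=cloud("wrist");m=(P[...,2]>.014)&(P[...,2]<.028)&(np.hypot(P[...,0]-.385,P[...,1]+.343)<.09)&(im[...,2]>im[...,0]*1.4)
print(m.sum(),cv2.minAreaRect(P[m][:,:2].astype(np.float32)))
plan([.402,-.3395,.008],16.4,5,.3)
```

```text
t 2.15 [ 0.4042 -0.3555  0.112 ] yaw 16.2 down [ 0.003 -0.008 -1.   ] F [ 3.6 -6.4 -2. ] w 0.0596
4041 ((0.38205230236053467, -0.3461124897003174), (0.1082889512181282, 0.0278058759868145), 15.478032112121582)
{"grip":0.3,"linear":[0.002,0.104,0.016],"twist":-0.000},
{"grip":0.3,"linear":[0.002,0.104,0.016],"twist":-0.000},
{"grip":0.3,"linear":[0.002,0.104,0.016],"twist":-0.000},
{"grip":0.3,"linear":[0.002,0.104,0.016],"twist":-0.000},
{"grip":0.3,"linear":[0.002,0.104,0.016],"twist":-0.000}
--
step mm 21.04452078339792 deg 0.03750272320841077
```

View pics/w1.png

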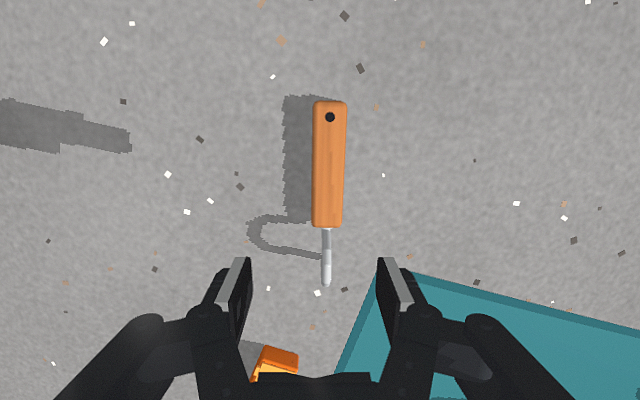

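Wrist view: the hook is the wooden handle at (329,165) with its rod end at (326,283), lined up with the jaws, and nothing near it could be mistaken for it.

>>> move_arm:
  increments:
    - {"grip":0.3,"linear":[0.002,0.104,0.016],"twist":0}
    - {"grip":0.3,"linear":[0.002,0.104,0.016],"twist":0}
    - {"grip":0.3,"linear":[0.0,0.104,0.016],"twist":0}
    - {"grip":0.3,"linear":[0.0,0.09,0.016],"twist":0}
    - {"grip":0.3,"linear":[0.0,0.05,0.01],"twist":0}

```text
clock: 2.65
eef_pos: [0.3994, -0.3438, 0.0147]
tool_rot: [0.702, 0.097, -0.098, -0.699]
ft_force: [-0.1, 0.7, -0.1]
grip_width: 0.0596
```

Run:
```python
from h import *
where();plan([.4015,-.340,.006],15.8,2,.3)
```

```text
t 2.65 [ 0.3994 -0.3438  0.0147] yaw 15.8 down [-0.001 -0.005 -1.   ] F [-0.1  0.7 -0.1] w 0.0596
{"grip":0.3,"linear":[0.008,0.022,0.008],"twist":0.000},
{"grip":0.3,"linear":[0.008,0.022,0.008],"twist":0.000},
step mm 4.851273526499188 deg -0.022553841096662808
```

>>> move_arm:
  increments:
    - {"grip":0.3,"linear":[0.008,0.03,0.009],"twist":0}
    - {"grip":0.3,"linear":[0.006,0.02,0.009],"twist":0}
    - {"grip":1,"linear":[0,0,0],"twist":0}
    - {"grip":1,"linear":[0,0,0],"twist":0}
    - {"grip":1,"linear":[0,0,0],"twist":0}

```text
clock: 3.15
eef_pos: [0.4015, -0.3387, 0.0044]
tool_rot: [0.702, 0.097, -0.098, -0.699]
ft_force: [0.1, 0.4, -0.4]
grip_width: 0.0166
```

>>> move_arm:
  increments:
    - {"grip":1,"linear":[0,0,0],"twist":0}
    - {"grip":1,"linear":[0,-0.1,0],"twist":0}
    - {"grip":1,"linear":[0,-0.1,0],"twist":0}
    - {"grip":1,"linear":[0,-0.1,0],"twist":0}
    - {"grip":1,"linear":[0,0,0],"twist":0}

```text
clock: 3.65
eef_pos: [0.4025, -0.3396, 0.0683]
tool_rot: [0.703, 0.098, -0.097, -0.698]
ft_force: [-0.2, -0.4, 0.5]
grip_width: -0.0002
```

Run:
```python
from h import *
shot("wrist","w2");where()
```

```text
t 3.7 [ 0.4017 -0.3389  0.0669] yaw 15.8 down [-0.    -0.006 -1.   ] F [ 0.2 -0.6 -0.5] w -0.0003
```

View pics/w2.png

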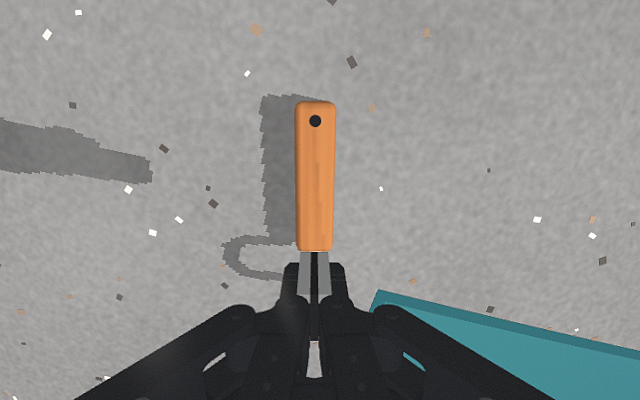

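Fingers shut empty: the handle shows at (315,175), front end hidden near (315,250). I need to know why it missed.

Run:
```python
from h import *
P,im=cloud("wrist")
for v in range(95,262,12): print(v,P[v,315].round(4),P[v,345].round(4))
m=(P[...,2]>.010)&(P[...,2]<.030)&(np.hypot(P[...,0]-.385,P[...,1]+.343)<.12)&(im[...,2]>im[...,0]*1.4)
print(m.sum(),cv2.minAreaRect(P[m][:,:2].astype(np.float32)))
shot("top")
P,im=cloud("top");m=np.zeros(im.shape[:2],bool);m[225:300,415:465]=1;m&=(P[...,2]>.014)&(P[...,2]<.035)&(im[...,2]>im[...,0]*1.5)
print(m.sum(),cv2.minAreaRect(P[m][:,:2].astype(np.float32)))
```

```text
95 [ 3.261e-01 -3.616e-01  1.000e-04] [ 3.203e-01 -3.413e-01 -1.000e-04]
107 [ 0.3328 -0.3596  0.0219] [ 0.3281 -0.3388 -0.0005]
119 [ 0.3401 -0.3575  0.0218] [ 0.3362 -0.3362 -0.0011]
131 [ 0.3476 -0.3553  0.0213] [ 0.3443 -0.3336 -0.001 ]
143 [ 0.3553 -0.3531  0.0212] [ 0.3527 -0.331  -0.0007]
155 [ 0.363  -0.3509  0.0218] [ 0.3611 -0.3283 -0.0004]
167 [ 0.371  -0.3486  0.022 ] [ 0.3696 -0.3257  0.0007]
179 [ 0.3792 -0.3463  0.0216] [ 0.3789 -0.3226 -0.0006]
191 [ 0.3878 -0.3438  0.0209] [ 0.3879 -0.3198 -0.    ]
203 [ 0.3962 -0.3414  0.0218] [ 3.972e-01 -3.168e-01 -1.000e-04]
215 [ 0.4049 -0.3389  0.022 ] [ 0.4075 -0.3134 -0.0019]
227 [ 0.4145 -0.3362  0.0208] [ 0.4171 -0.3104 -0.001 ]
239 [ 0.4239 -0.3335  0.0207] [ 4.267e-01 -3.074e-01  3.000e-04]
251 [ 0.4341 -0.3306  0.0195] [ 0.4377 -0.3038 -0.001 ]
5708 ((0.38250496983528137, -0.34599074721336365), (0.11038447171449661, 0.02786267176270485), 15.432108879089355)
222 ((0.3808465898036957, -0.3461093604564667), (0.10795436799526215, 0.0293866116553545), 15.440191268920898)
```

Run:
```python
from h import *
P,im=cloud("wrist");z=load("wrist");o=bot.get_obs()
M=R.from_quat(o["tool_rot"]).as_matrix()
for u,v in [(305,255),(305,265),(305,290),(325,255),(325,265),(325,290),(315,270),(290,270),(340,270),(290,290)]: print(u,v,((P[v,u]-o["eef_pos"])@M).round(4),im[v,u])
```

```text
305 255 [-0.0102 -0.041  -0.0063] [121 123 121]
305 265 [-0.01   -0.0498 -0.006 ] [124 126 124]
305 290 [-0.0108 -0.0696 -0.0055] [120 121 119]
325 255 [-0.01   -0.0406  0.003 ] [125 124 122]
325 265 [-0.0099 -0.0496  0.0027] [122 123 123]
325 290 [-0.0098 -0.0681  0.0022] [122 124 121]
315 270 [-0.0104 -0.0545 -0.0017] [31 29 26]
290 270 [-0.0068 -0.0486 -0.0128] [41 38 37]
340 270 [-0.0061 -0.0474  0.0096] [39 36 38]
290 290 [-0.0057 -0.0623 -0.0118] [41 40 38]
```

Run:
```python
from h import *
shot("scene");P,im=cloud("scene");where()
m=(np.hypot(P[...,0]-.402,P[...,1]+.339)<.03)&(P[...,2]>.03)
v,u=np.where(m); o=np.argsort(P[m][:,2])
for i in o[:40:2]: print(u[i],v[i],P[v[i],u[i]].round(3),im[v[i],u[i]])
cv2.imwrite("pics/sc.png",cv2.resize(im[60:160,210:340],None,fx=5,fy=5,interpolation=cv2.INTER_CUBIC))
```

```text
t 3.8 [ 0.4002 -0.3376  0.0648] yaw 15.9 down [-0.004 -0.003 -1.   ] F [ 0.1  0.4 -0.7] w 0.0002
267 129 [ 0.416 -0.328  0.03 ] [ 58 100 154]
265 112 [ 0.409 -0.332  0.101] [104 107 108]
264 111 [ 0.409 -0.337  0.103] [ 97  98 100]
263 111 [ 0.412 -0.339  0.103] [105 108 110]
263 110 [ 0.409 -0.342  0.104] [ 99 100 102]
270 108 [ 0.387 -0.329  0.105] [83 84 86]
267 111 [ 0.405 -0.326  0.106] [109 111 112]
262 109 [ 0.409 -0.345  0.107] [ 97  99 101]
269 109 [ 0.395 -0.326  0.108] [72 73 75]
266 110 [ 0.406 -0.329  0.11 ] [105 107 107]
264 109 [ 0.407 -0.337  0.11 ] [84 86 87]
265 110 [ 0.41  -0.33   0.111] [95 96 97]
268 109 [ 0.401 -0.324  0.113] [59 60 60]
267 108 [ 0.401 -0.329  0.115] [75 75 74]
266 109 [ 0.407 -0.327  0.115] [100 103 103]
269 108 [ 0.398 -0.322  0.116] [58 57 58]
264 108 [ 0.409 -0.335  0.117] [81 82 84]
265 108 [ 0.407 -0.332  0.117] [95 96 96]
267 107 [ 0.4   -0.329  0.118] [68 69 68]
269 107 [ 0.396 -0.324  0.118] [55 53 52]
```

View pics/sc.png

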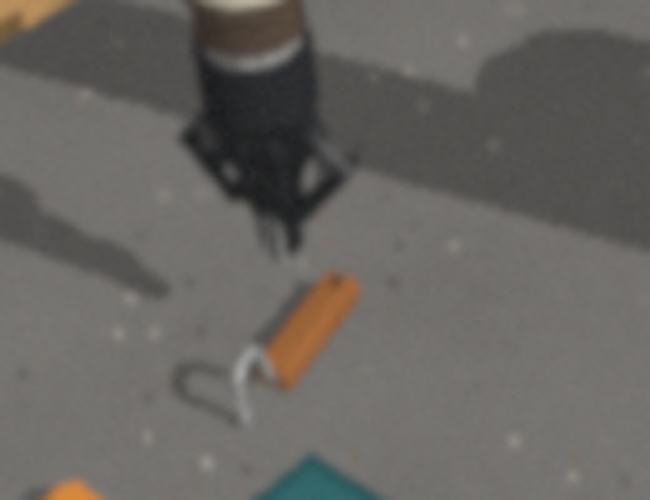

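The scene crop shows the shut fingers ending well above the handle (tips at crop (280,255), handle (315,330)). Both the wrist and the scene camera put the real fingertips about 37 mm behind the reported TCP, so the fingers closed above the handle and I will command 37 mm lower. The hook has not moved.

>>> move_arm:
  increments:
    - {"grip":0.3,"linear":[0,0,0],"twist":0}
    - {"grip":0.3,"linear":[0.003,0.1,-0.008],"twist":0}
    - {"grip":0.3,"linear":[0,0.1,-0.005],"twist":0}
    - {"grip":0.3,"linear":[0,0.1,0],"twist":0}
    - {"grip":0.3,"linear":[0,0.07,0],"twist":0}

```text
clock: 4.3
eef_pos: [0.4003, -0.3395, -0.0138]
tool_rot: [0.701, 0.096, -0.099, -0.7]
ft_force: [-0.1, 0.1, 0.5]
grip_width: 0.0595
```

>>> move_arm:
  increments:
    - {"grip":0.3,"linear":[0,0.04,0],"twist":0}
    - {"grip":0.3,"linear":[0,0.03,0],"twist":0}
    - {"grip":0.3,"linear":[0,0.02,0],"twist":0}
    - {"grip":0.3,"linear":[0,0,0],"twist":0}
    - {"grip":0.3,"linear":[0,0,0],"twist":0}

```text
clock: 4.8
eef_pos: [0.3978, -0.3376, -0.0362]
tool_rot: [-0.699, -0.094, 0.101, 0.702]
ft_force: [0.2, -0.2, 0.0]
grip_width: 0.0596
```

>>> move_arm:
  increments:
    - {"grip":1,"linear":[0,0,0],"twist":0}
    - {"grip":1,"linear":[0,0,0],"twist":0}
    - {"grip":1,"linear":[0,0,0],"twist":0}
    - {"grip":1,"linear":[0,0,0],"twist":0}
    - {"grip":1,"linear":[0,-0.02,0],"twist":0}

```text
clock: 5.3
eef_pos: [0.4015, -0.3412, -0.0267]
tool_rot: [0.702, 0.096, -0.098, -0.699]
ft_force: [-0.1, 1.3, -1.1]
grip_width: 0.0269
```

Run:
```python
from h import *
where()
```

```text
t 5.3 [ 0.4015 -0.3412 -0.0267] yaw 15.8 down [-0.003 -0.005 -1.   ] F [-0.1  1.3 -1.1] w 0.0269
```

>>> move_arm:
  increments:
    - {"grip":1,"linear":[0,-0.08,0],"twist":0}
    - {"grip":1,"linear":[0,-0.1,0],"twist":0}
    - {"grip":1,"linear":[0,-0.1,0],"twist":0}
    - {"grip":1,"linear":[0,0,0],"twist":0}
    - {"grip":1,"linear":[0,0,0],"twist":0}

```text
clock: 5.8
eef_pos: [0.4004, -0.3399, 0.0299]
tool_rot: [0.701, 0.095, -0.099, -0.7]
ft_force: [0.6, 0.0, -0.7]
grip_width: 0.0269
```

Run:
```python
from h import *
shot("wrist","w3");where()
o=bot.get_obs();M=R.from_quat(o["tool_rot"]).as_matrix()
P,im=cloud("wrist")
m=(P[...,2]>.03)&(P[...,2]<.12)&(im[...,2]>im[...,0]*1.4)&(np.hypot(P[...,0]-.385,P[...,1]+.343)<.12)
q=(P[m]-o["eef_pos"])@M; print("handle in tool",m.sum(),np.percentile(q,[2,50,98],axis=0).round(4))
print(cv2.minAreaRect(q[:,[0,2]].astype(np.float32)))
A=np.c_[q[:,0],np.ones(len(q))];print("slope y vs x",np.linalg.lstsq(A,q[:,1],rcond=None)[0])
```

```text
t 5.85 [ 0.4005 -0.3401  0.0299] yaw 15.8 down [-0.005 -0.003 -1.   ] F [ 0.1  0.3 -1. ] w 0.0268
handle in tool 15192 [[-0.0735 -0.0543 -0.0133]
 [-0.0307 -0.0529 -0.0003]
 [ 0.029  -0.0487  0.0129]]
((-0.02029798924922943, 0.009596727788448334), (0.047580786049366, 0.10872020572423935), 89.96279907226562)
slope y vs x [-0.01435535 -0.05302934]
```

View pics/w3.png

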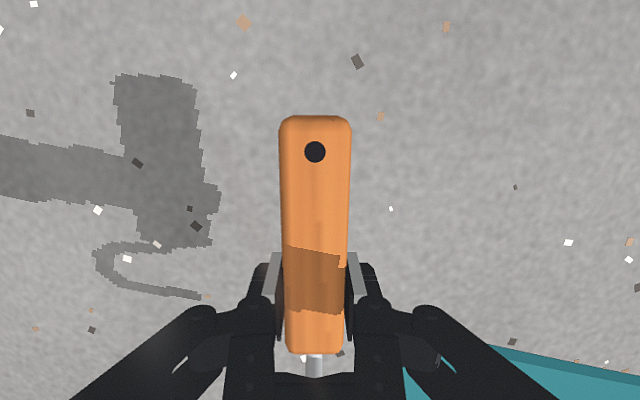

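The wrist view shows the hook held squarely, handle (315,235), tilted under 1°. Next I carry it over the loop.

Run:
```python
from h import *
plan([.5544,-.0972,.03],12.3,10,1)
```

```text
{"grip":1,"linear":[0.107,-0.000,0.096],"twist":0.003},
{"grip":1,"linear":[0.107,-0.000,0.097],"twist":0.003},
{"grip":1,"linear":[0.106,-0.000,0.097],"twist":0.003},
{"grip":1,"linear":[0.105,-0.000,0.098],"twist":0.003},
{"grip":1,"linear":[0.105,-0.000,0.098],"twist":0.003}
--
{"grip":1,"linear":[0.104,-0.000,0.099],"twist":0.003},
{"grip":1,"linear":[0.104,-0.000,0.100],"twist":0.003},
{"grip":1,"linear":[0.103,-0.000,0.100],"twist":0.003},
{"grip":1,"linear":[0.102,-0.000,0.101],"twist":0.003},
{"grip":1,"linear":[0.102,-0.000,0.102],"twist":0.003}
--
step mm 28.751826703737397 deg -0.35232841722333974
```

>>> move_arm:
  increments:
    - {"grip":1,"linear":[0.107,0,0.096],"twist":0.003}
    - {"grip":1,"linear":[0.107,0,0.097],"twist":0.003}
    - {"grip":1,"linear":[0.106,0,0.097],"twist":0.003}
    - {"grip":1,"linear":[0.105,0,0.098],"twist":0.003}
    - {"grip":1,"linear":[0.105,0,0.098],"twist":0.003}

```text
clock: 6.35
eef_pos: [0.4748, -0.2167, 0.0227]
tool_rot: [-0.701, -0.078, 0.088, 0.703]
ft_force: [0.7, -0.4, -1.2]
grip_width: 0.0272
```

>>> move_arm:
  increments:
    - {"grip":1,"linear":[0.103,0,0.099],"twist":0.003}
    - {"grip":1,"linear":[0.103,0,0.099],"twist":0.003}
    - {"grip":1,"linear":[0.09,0,0.09],"twist":0.003}
    - {"grip":1,"linear":[0.07,0,0.07],"twist":0.003}
    - {"grip":1,"linear":[0,0,0],"twist":0}

```text
clock: 6.85
eef_pos: [0.5291, -0.1222, 0.0144]
tool_rot: [-0.7, -0.068, 0.084, 0.705]
ft_force: [0.5, 0.1, -1.2]
grip_width: 0.0268
```

Run:
```python
from h import *
shot("top");where();plan([.5544,-.0972,.03],12.3,2,1)
z=load("top");im=z["im"]
o=bot.get_obs();M=R.from_quat(o["tool_rot"]).as_matrix();tip=o["eef_pos"]+M@np.array([.0757,-.034,0]);print("tip",tip.round(4))
cv2.imwrite("pics/t2.png",cv2.resize(im[145:225,310:400],None,fx=7,fy=7,interpolation=cv2.INTER_CUBIC))
```

```text
t 6.9 [ 0.528  -0.123   0.0142] yaw 12.3 down [-0.025  0.004 -1.   ] F [ 0.6  0.4 -1.7] w 0.0267
{"grip":1,"linear":[0.078,-0.040,0.049],"twist":0.000},
{"grip":1,"linear":[0.078,-0.040,0.049],"twist":0.000},
step mm 20.0983891613785 deg -0.009677594450016258
tip [ 0.6027 -0.107   0.0464]
```

View pics/t2.png

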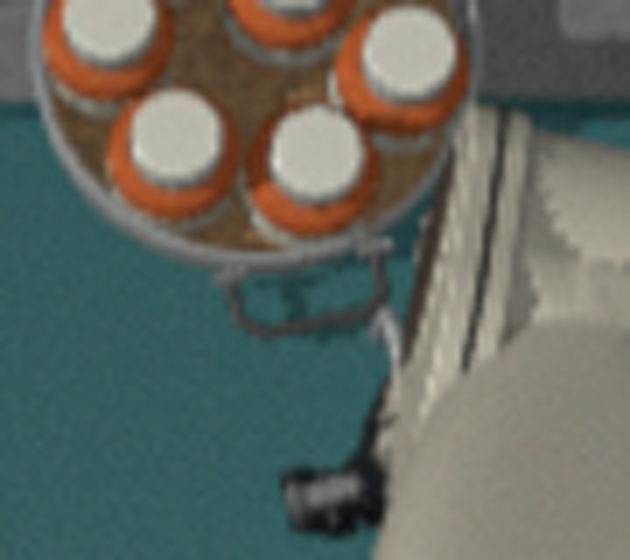

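The crop shows the hook tip at about (380,318), just outside the right end of the bar (240–385, 325–305). The opening's centre is near (308,298), which matches the numbers. Next I correct sideways.

>>> move_arm:
  increments:
    - {"grip":1,"linear":[0.0,-0.04,0.03],"twist":0}
    - {"grip":1,"linear":[0.05,-0.02,0.035],"twist":0}
    - {"grip":1,"linear":[0.05,-0.01,0.034],"twist":0}
    - {"grip":1,"linear":[0.05,-0.01,0],"twist":0}
    - {"grip":1,"linear":[0,0,0],"twist":0}

```text
clock: 7.4
eef_pos: [0.5534, -0.0973, 0.03]
tool_rot: [-0.701, -0.065, 0.084, 0.706]
ft_force: [-0.0, -1.2, -1.7]
grip_width: 0.0267
```

```bash
cat >> h.py <<'E'
def tip():
    where();o=bot.get_obs();M=R.from_quat(o["tool_rot"]).as_matrix();t=o["eef_pos"]+M@np.array([.0757,-.034,0]);print("tip",t.round(4));return t,M
E
python3 - <<'E'
from h import *
t,M=tip(); print("to go tool units",(M.T@(np.array([.6284,-.0811,t[2]])-t)/.2).round(3))
E
```

```text
t 7.4 [ 0.5534 -0.0973  0.03  ] yaw 12.1 down [-0.027  0.004 -1.   ] F [-0.  -1.2 -1.7] w 0.0267
tip [ 0.6283 -0.0816  0.062 ]
to go tool units [ 0.001 -0.     0.002]
```

>>> move_arm:
  increments:
    - {"grip":1,"linear":[0.003,0.07,0.001],"twist":0}
    - {"grip":1,"linear":[0.003,0.07,0.001],"twist":0}
    - {"grip":1,"linear":[0.002,0.06,0],"twist":0}
    - {"grip":1,"linear":[0,0.05,0],"twist":0}
    - {"grip":1,"linear":[0,0,0],"twist":0}

```text
clock: 7.9
eef_pos: [0.5548, -0.0966, -0.0208]
tool_rot: [-0.701, -0.065, 0.083, 0.705]
ft_force: [0.0, -0.3, -1.4]
grip_width: 0.0268
```

Run:
```python
from h import *
t,M=tip(); print("to go tool units",(M.T@(np.array([.6284,-.0811,.008])-t)/.2).round(3))
```

```text
t 7.9 [ 0.5548 -0.0966 -0.0208] yaw 12.0 down [-0.025  0.004 -1.   ] F [ 0.  -0.3 -1.4] w 0.0268
tip [ 0.6296 -0.081   0.0114]
to go tool units [-0.006  0.017  0.001]
```

>>> move_arm:
  increments:
    - {"grip":1,"linear":[-0.03,0.01,0],"twist":0}
    - {"grip":1,"linear":[-0.04,0.002,0],"twist":0}
    - {"grip":1,"linear":[-0.06,0.002,0],"twist":0}
    - {"grip":1,"linear":[-0.07,0.002,0],"twist":0}
    - {"grip":1,"linear":[-0.08,0.002,0],"twist":0}

```text
clock: 8.4
eef_pos: [0.5047, -0.1089, -0.021]
tool_rot: [-0.702, -0.071, 0.078, 0.705]
ft_force: [1.9, 0.7, -2.1]
grip_width: 0.0265
```

Run:
```python
from h import *
t,M=tip()
```

```text
t 8.4 [ 0.5047 -0.1089 -0.021 ] yaw 12.1 down [-0.011  0.004 -1.   ] F [ 1.9  0.7 -2.1] w 0.0265
tip [ 0.579  -0.0931  0.0123]
```

>>> move_arm:
  increments:
    - {"grip":1,"linear":[-0.09,0.002,0],"twist":0}
    - {"grip":1,"linear":[-0.1,0.002,0],"twist":0}
    - {"grip":1,"linear":[-0.1,0.002,0],"twist":0}
    - {"grip":1,"linear":[-0.09,0.002,0],"twist":0}
    - {"grip":1,"linear":[-0.06,0,0],"twist":0}

```text
clock: 8.9
eef_pos: [0.4203, -0.1287, -0.0181]
tool_rot: [-0.702, -0.077, 0.073, 0.704]
ft_force: [3.2, 1.2, -2.3]
grip_width: 0.0271
```

Run:
```python
from h import *
t,M=tip(); shot("top")
P,im=cloud("top")
def caps():
    m=((im.min(axis=2)>140)&(P[...,2]>0.06)&(P[...,2]<0.12)).astype(np.uint8)
    n,l,s,cc=cv2.connectedComponentsWithStats(m)
    for i in range(1,n):
        if s[i,4]>15: print(cc[i].round(1),s[i,4],np.nanmedian(P[l==i],0).round(3))
caps()
```

```text
t 8.9 [ 0.4203 -0.1287 -0.0181] yaw 12.1 down [ 0.005  0.003 -1.   ] F [ 3.2  1.2 -2.3] w 0.0271
tip [ 0.4941 -0.1129  0.0163]
[287.4 130.5] 116 [0.792 0.125 0.074]
[343.9 169.9] 128 [ 0.666 -0.048  0.078]
[361.9 179.7] 127 [ 0.635 -0.101  0.078]
[334.9 187.7] 129 [ 0.611 -0.02   0.078]
[378.7 192.7] 130 [ 0.595 -0.151  0.078]
[344.9 205.5] 131 [ 0.557 -0.049  0.078]
[365.2 208. ] 133 [ 0.55  -0.108  0.078]
[236.3 214.8] 127 [0.528 0.269 0.101]
```

>>> move_arm:
  increments:
    - {"grip":1,"linear":[-0.05,0.02,0],"twist":0}
    - {"grip":1,"linear":[-0.03,0.01,0],"twist":0}
    - {"grip":1,"linear":[0,0,0],"twist":0}
    - {"grip":1,"linear":[0,0,0],"twist":0}
    - {"grip":1,"linear":[0.02,0,0],"twist":0}

```text
clock: 9.45
eef_pos: [0.4102, -0.1323, -0.0216]
tool_rot: [-0.703, -0.078, 0.07, 0.703]
ft_force: [-0.6, -0.5, -1.7]
grip_width: 0.027
```

Run:
```python
from h import *
t,M=tip(); shot("top")
P,im=cloud("top")
m=((im.min(axis=2)>140)&(P[...,2]>0.06)&(P[...,2]<0.09)).astype(np.uint8)
n,l,s,cc=cv2.connectedComponentsWithStats(m)
for i in range(1,n):
    if s[i,4]>15: print(np.nanmedian(P[l==i],0).round(3))
```

```text
t 9.45 [ 0.4102 -0.1323 -0.0216] yaw 12.0 down [ 0.012  0.001 -1.   ] F [-0.6 -0.5 -1.7] w 0.027
tip [ 0.4838 -0.1166  0.0133]
[0.794 0.125 0.075]
[ 0.652 -0.051  0.078]
[ 0.622 -0.104  0.078]
[ 0.598 -0.023  0.078]
[ 0.583 -0.153  0.078]
[ 0.544 -0.052  0.078]
[ 0.535 -0.114  0.078]
```

>>> move_arm:
  increments:
    - {"grip":1,"linear":[0.018,0,0.005],"twist":0}
    - {"grip":1,"linear":[0,-0.1,0],"twist":0}
    - {"grip":1,"linear":[0,-0.13,0],"twist":0}
    - {"grip":1,"linear":[0,-0.1,0],"twist":0}
    - {"grip":1,"linear":[0,0,0],"twist":0}

```text
clock: 10.0
eef_pos: [0.4136, -0.1293, 0.0448]
tool_rot: [-0.703, -0.077, 0.073, 0.704]
ft_force: [-0.2, -0.3, -1.4]
grip_width: 0.0265
```

Run:
```python
from h import *
t,M=tip();plan([.40,-.33,.04],14,5,1); shot("top")
P,im=cloud("top")
m=((im.min(axis=2)>140)&(P[...,2]>0.06)&(P[...,2]<0.09)).astype(np.uint8)
n,l,s,cc=cv2.connectedComponentsWithStats(m)
for i in range(1,n):
    if s[i,4]>15: print(np.nanmedian(P[l==i],0).round(3))
```

```text
t 10.0 [ 0.4136 -0.1293  0.0448] yaw 12.1 down [ 0.006  0.002 -1.   ] F [-0.2 -0.3 -1.4] w 0.0265
tip [ 0.4873 -0.1135  0.0793]
{"grip":1,"linear":[-0.055,0.005,-0.193],"twist":-0.003},
{"grip":1,"linear":[-0.057,0.005,-0.193],"twist":-0.003},
{"grip":1,"linear":[-0.058,0.005,-0.193],"twist":-0.003},
{"grip":1,"linear":[-0.059,0.005,-0.192],"twist":-0.003},
{"grip":1,"linear":[-0.060,0.005,-0.192],"twist":-0.003}
--
step mm 40.24230744109833 deg 0.37000783863980724
[0.793 0.125 0.075]
[ 0.652 -0.051  0.078]
[ 0.622 -0.104  0.078]
[ 0.598 -0.023  0.078]
[ 0.583 -0.154  0.078]
[ 0.544 -0.052  0.078]
[ 0.536 -0.114  0.078]
```

>>> move_arm:
  increments:
    - {"grip":1,"linear":[-0.055,0,-0.193],"twist":-0.003}
    - {"grip":1,"linear":[-0.057,0,-0.193],"twist":-0.003}
    - {"grip":1,"linear":[-0.058,0,-0.193],"twist":-0.003}
    - {"grip":1,"linear":[-0.059,0,-0.192],"twist":-0.003}
    - {"grip":1,"linear":[-0.03,0,-0.1],"twist":-0.003}

```text
clock: 10.55
eef_pos: [0.3994, -0.3106, 0.0361]
tool_rot: [-0.698, -0.089, 0.09, 0.705]
ft_force: [0.2, 0.4, -0.6]
grip_width: 0.0266
```

>>> move_arm:
  increments:
    - {"grip":1,"linear":[0,0.08,0],"twist":0}
    - {"grip":1,"linear":[0,0.1,0],"twist":0}
    - {"grip":1,"linear":[0,0.08,0],"twist":0}
    - {"grip":1,"linear":[0,0,0],"twist":0}
    - {"grip":1,"linear":[0,0,0],"twist":0}

```text
clock: 11.05
eef_pos: [0.3957, -0.3123, -0.0246]
tool_rot: [-0.697, -0.084, 0.09, 0.707]
ft_force: [0.3, 0.3, -1.4]
grip_width: 0.0269
```

Run:
```python
from h import *
t,M=tip()
```

```text
t 11.05 [ 0.3957 -0.3123 -0.0246] yaw 14.2 down [-0.01   0.013 -1.   ] F [ 0.3  0.3 -1.4] w 0.0269
tip [ 0.4694 -0.2942  0.0089]
```

>>> move_arm:
  increments:
    - {"grip":1,"linear":[0,0.025,0],"twist":0}
    - {"grip":1,"linear":[0,0,0],"twist":0}
    - {"grip":0.3,"linear":[0,0,0],"twist":0}
    - {"grip":0.3,"linear":[0,0,0],"twist":0}
    - {"grip":0.3,"linear":[0,0,0],"twist":0}

```text
clock: 11.55
eef_pos: [0.3974, -0.3128, -0.028]
tool_rot: [-0.698, -0.086, 0.09, 0.706]
ft_force: [0.8, 0.8, -0.3]
grip_width: 0.0598
```

>>> move_arm:
  increments:
    - {"grip":0.3,"linear":[0,-0.1,0],"twist":0}
    - {"grip":0.3,"linear":[0,-0.2,0],"twist":0}
    - {"grip":0.6,"linear":[0,-0.25,0],"twist":0}
    - {"grip":1,"linear":[0,-0.25,0],"twist":0}
    - {"grip":1,"linear":[0,-0.1,0],"twist":0}

```text
clock: 12.05
eef_pos: [0.3965, -0.3129, 0.1562]
tool_rot: [-0.696, -0.084, 0.091, 0.707]
ft_force: [0.9, -0.5, -0.7]
grip_width: 0.0168
```

>>> move_arm:
  increments:
    - {"grip":1,"linear":[0,0,0.2],"twist":0.02}
    - {"grip":1,"linear":[0,0,0.2],"twist":0.02}
    - {"grip":1,"linear":[0,0,0],"twist":0.04}
    - {"grip":1,"linear":[0,0,0],"twist":0.04}
    - {"grip":1,"linear":[0,0,0],"twist":0.04}

```text
clock: 12.55
eef_pos: [0.3823, -0.2353, 0.1663]
tool_rot: [-0.705, 0.028, -0.031, 0.708]
ft_force: [-0.2, 1.3, 1.3]
grip_width: 0.0003
```

```bash
cat >> h.py <<'E'
from scipy.optimize import least_squares
def caps(n="top",lo=.06,hi=.12):
    P,im=cloud(n)
    m=((im.min(axis=2)>140)&(P[...,2]>lo)&(P[...,2]<hi)).astype(np.uint8)
    k,l,s,cc=cv2.connectedComponentsWithStats(m)
    return np.array([np.nanmedian(P[l==i],0) for i in range(1,k) if s[i,4]>15])
def fit(B):
    s=least_squares(lambda c:np.hypot(*(B[:,:2]-c).T)-.066,B[:,:2].mean(0));return s.x,s.fun
E
python3 - <<'E'
from h import *
where()
shot("wrist");P,im=cloud("wrist");o=bot.get_obs();M=R.from_quat(o["tool_rot"]).as_matrix()
q=(P-o["eef_pos"])@M; q=q[(im.max(axis=2)<250)&np.isfinite(q[...,0])&(q[...,1]<-.03)&(np.hypot(q[...,0],q[...,2])<.12)]
for a in np.arange(-.12,-.03,.008):
    s=q[(q[:,1]>=a)&(q[:,1]<a+.008)]
    if len(s): print(round(a,3),len(s),"x",s[:,0].min().round(3),s[:,0].max().round(3),"z",s[:,2].min().round(3),s[:,2].max().round(3))
shot("top","top3");c=caps();print(c.round(4));T=c[(c[:,0]<.7)&(abs(c[:,1]+.09)<.09)]
# astray: nearest mean
d=[np.hypot(*(t-T.mean(0))[:2]) for t in T];i=int(np.argmin(d));cc,r=fit(np.delete(T,i,0))
print("tin",cc.round(4),r.round(4),"F",T[i],"rel",T[i][:2]-cc,"angles",np.degrees(np.arctan2(*(T[:,:2]-cc).T[::-1])).round(0))
Pt,it=cloud("top");m=np.zeros(it.shape[:2],bool);m[225:310,400:480]=1;m&=(Pt[...,2]>.012)&(Pt[...,2]<.035)&(it[...,2]>it[...,0]*1.5)
print("hook",m.sum(),cv2.minAreaRect(Pt[m][:,:2].astype(np.float32)),np.nanmedian(Pt[m][:,2]))
E
```

```text
t 12.55 [ 0.3823 -0.2353  0.1663] yaw -4.8 down [ 0.004  0.004 -1.   ] F [-0.2  1.3  1.3] w 0.0003
-0.12 4333 x -0.019 -0.009 z -0.062 0.06
-0.112 7692 x -0.019 0.001 z -0.058 0.057
-0.104 5881 x -0.019 0.01 z -0.053 0.051
-0.096 5199 x -0.017 0.012 z -0.046 0.045
-0.088 4971 x -0.015 0.011 z -0.039 0.037
-0.08 1893 x -0.015 0.012 z -0.033 0.032
-0.072 839 x -0.013 0.011 z -0.017 0.016
-0.064 716 x -0.012 -0.006 z -0.014 0.013
-0.056 635 x -0.012 -0.006 z -0.014 0.013
-0.048 523 x -0.012 -0.006 z -0.014 0.013
-0.04 201 x -0.012 -0.007 z -0.013 0.011
[[ 0.7929  0.125   0.0749]
 [ 0.6521 -0.0506  0.0777]
 [ 0.6222 -0.1039  0.0779]
 [ 0.5985 -0.0231  0.0778]
 [ 0.5826 -0.1536  0.0782]
 [ 0.5441 -0.052   0.0782]
 [ 0.5355 -0.1137  0.0777]
 [ 0.5283  0.2687  0.1006]]
tin [ 0.5979 -0.0894] [ 0.0006  0.0003  0.     -0.0005  0.001 ] F [ 0.62221982 -0.10392854  0.07791022] rel [ 0.02434585 -0.01453476] angles [  36.  -31.   89. -103.  145. -159.]
hook 19 ((0.37467432022094727, -0.30859094858169556), (0.10781270265579224, 0.010153026320040226), 14.773564338684082) 0.021685925339511414
```

Run:
```python
from h import *
plan([.5855,-.0796,.12],-33.5,10,1)
```

```text
{"grip":1,"linear":[0.095,0.023,0.086],"twist":0.025},
{"grip":1,"linear":[0.090,0.023,0.091],"twist":0.025},
{"grip":1,"linear":[0.086,0.023,0.095],"twist":0.025},
{"grip":1,"linear":[0.081,0.023,0.099],"twist":0.025},
{"grip":1,"linear":[0.076,0.023,0.103],"twist":0.025}
--
{"grip":1,"linear":[0.070,0.023,0.107],"twist":0.025},
{"grip":1,"linear":[0.065,0.023,0.110],"twist":0.025},
{"grip":1,"linear":[0.059,0.023,0.113],"twist":0.025},
{"grip":1,"linear":[0.054,0.023,0.116],"twist":0.025},
{"grip":1,"linear":[0.048,0.023,0.119],"twist":0.025}
--
step mm 26.024697908075524 deg -2.8874614303366797
```

View pics/top3.png

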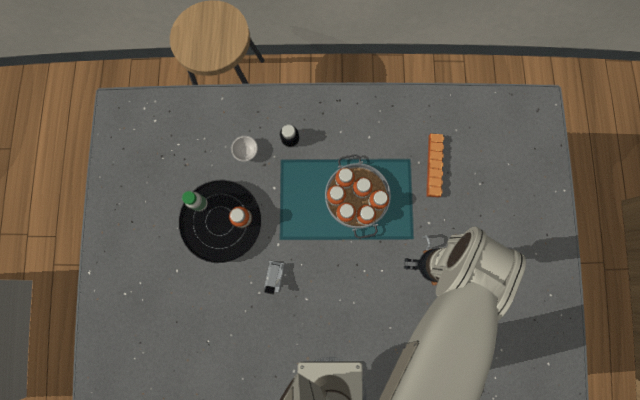

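The tin (357,195) now stands fully on the teal mat and the hook lies at the right, tip near (430,238). Next is the astray bottle (363,185).

>>> move_arm:
  increments:
    - {"grip":1,"linear":[0.095,0.015,0.086],"twist":0.025}
    - {"grip":1,"linear":[0.09,0.015,0.091],"twist":0.025}
    - {"grip":1,"linear":[0.086,0.015,0.095],"twist":0.025}
    - {"grip":1,"linear":[0.081,0.015,0.099],"twist":0.025}
    - {"grip":1,"linear":[0.076,0.015,0.103],"twist":0.025}

```text
clock: 13.15
eef_pos: [0.4862, -0.1583, 0.1535]
tool_rot: [-0.696, 0.116, -0.121, 0.698]
ft_force: [0.9, 0.4, -0.1]
grip_width: -0.0
```

>>> move_arm:
  increments:
    - {"grip":1,"linear":[0.07,0.015,0.107],"twist":0.025}
    - {"grip":1,"linear":[0.065,0.015,0.11],"twist":0.025}
    - {"grip":1,"linear":[0.059,0.015,0.113],"twist":0.025}
    - {"grip":1,"linear":[0.03,0,0.07],"twist":0.025}
    - {"grip":1,"linear":[0,0,0],"twist":0}

```text
clock: 13.65
eef_pos: [0.5644, -0.0984, 0.1441]
tool_rot: [-0.681, 0.184, -0.189, 0.683]
ft_force: [-0.9, 0.4, 0.0]
grip_width: 0.0001
```

Run:
```python
from h import *
where();plan([.5855,-.0796,.09],-33.5,4,1)
```

```text
t 13.65 [ 0.5644 -0.0984  0.1441] yaw -30.6 down [ 0.009  0.001 -1.   ] F [-0.9  0.4  0. ] w 0.0001
{"grip":1,"linear":[0.011,0.068,0.034],"twist":0.006},
{"grip":1,"linear":[0.010,0.068,0.034],"twist":0.006},
{"grip":1,"linear":[0.010,0.068,0.034],"twist":0.006},
{"grip":1,"linear":[0.010,0.068,0.034],"twist":0.006},
step mm 15.271277899499017 deg -0.7297722578044077
```

>>> move_arm:
  increments:
    - {"grip":1,"linear":[0.011,0.068,0.034],"twist":0.006}
    - {"grip":1,"linear":[0.011,0.068,0.034],"twist":0.006}
    - {"grip":1,"linear":[0.01,0.068,0.034],"twist":0.006}
    - {"grip":1,"linear":[0.01,0.05,0.025],"twist":0.006}
    - {"grip":1,"linear":[0,0,0],"twist":0}

```text
clock: 14.15
eef_pos: [0.5839, -0.0816, 0.0878]
tool_rot: [-0.676, 0.202, -0.205, 0.678]
ft_force: [-0.2, 0.4, -0.0]
grip_width: 0.0001
```

Run:
```python
from h import *
where();plan([.5855,-.0796,.05],-33.5,2,1)
shot("wrist","w4")
P,im=cloud("wrist");m=((im.min(axis=2)>130)&(P[...,2]>0.06)&(P[...,2]<0.09)).astype(np.uint8)
k,l,s,cc=cv2.connectedComponentsWithStats(m)
for i in range(1,k):
    if s[i,4]>200:print(cc[i].round(0),s[i,4],np.nanmedian(P[l==i],0).round(4))
```

```text
t 14.15 [ 0.5839 -0.0816  0.0878] yaw -33.4 down [ 0.005  0.001 -1.   ] F [-0.2  0.4 -0. ] w 0.0001
{"grip":1,"linear":[0.001,0.095,0.006],"twist":0.000},
{"grip":1,"linear":[0.001,0.095,0.006],"twist":0.000},
step mm 18.959199231055326 deg -0.03571697677767105
[319. 151.] 3893 [ 0.5436 -0.0518  0.0784]
[230. 195.] 3733 [ 0.5365 -0.1101  0.0783]
[408. 198.] 3441 [ 0.5961 -0.023   0.0785]
[225. 279.] 3019 [ 0.5801 -0.1484  0.0782]
[411. 281.] 2767 [ 0.648  -0.0485  0.0784]
```

View pics/w4.png

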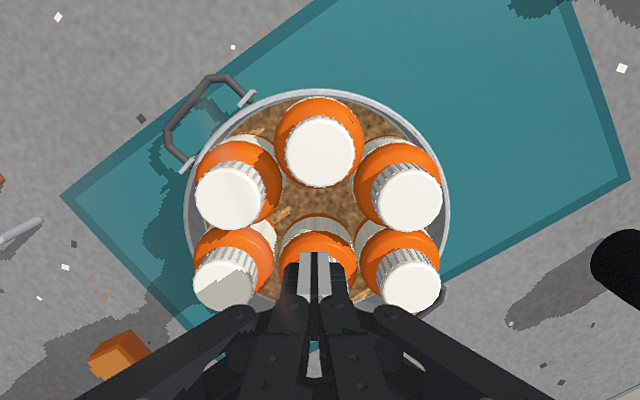

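The wrist view shows the five wall bottles, with the astray one (318,245) just ahead of the fingers and clear cork floor at (318,205) under the insertion line.

>>> move_arm:
  increments:
    - {"grip":1,"linear":[0.001,0.09,0.006],"twist":0}
    - {"grip":1,"linear":[0.001,0.09,0.006],"twist":0}
    - {"grip":1,"linear":[0,0.09,0],"twist":0}
    - {"grip":1,"linear":[0,0.03,0],"twist":0}
    - {"grip":1,"linear":[0,0,0],"twist":0}

```text
clock: 14.7
eef_pos: [0.5877, -0.0816, 0.0296]
tool_rot: [-0.676, 0.2, -0.207, 0.678]
ft_force: [0.4, 0.1, -0.3]
grip_width: 0.0002
```

Run:
```python
from h import *
where();plan([.5855,-.0796,-.009],-33.5,3,1)
```

```text
t 14.7 [ 0.5877 -0.0816  0.0296] yaw -33.5 down [ 0.01  -0.001 -1.   ] F [ 0.4  0.1 -0.3] w 0.0002
{"grip":1,"linear":[-0.005,0.064,0.001],"twist":0.000},
{"grip":1,"linear":[-0.005,0.064,0.001],"twist":0.000},
{"grip":1,"linear":[-0.005,0.064,0.001],"twist":0.000},
step mm 12.917634948657616 deg -0.004536336203564417
```

>>> move_arm:
  increments:
    - {"grip":1,"linear":[-0.022,0,0.001],"twist":0}
    - {"grip":1,"linear":[-0.003,0.04,0.001],"twist":0}
    - {"grip":1,"linear":[-0.003,0.06,0],"twist":0}
    - {"grip":1,"linear":[-0.002,0.06,0],"twist":0}
    - {"grip":1,"linear":[0,0,0],"twist":0}

```text
clock: 15.2
eef_pos: [0.5851, -0.0782, -0.0015]
tool_rot: [-0.676, 0.198, -0.209, 0.678]
ft_force: [-0.6, -0.1, -0.2]
grip_width: -0.0001
```

Run:
```python
from h import *
where();plan([.5855,-.0796,-.009],-33.5,1,1)
```

```text
t 15.2 [ 0.5851 -0.0782 -0.0015] yaw -33.5 down [ 0.016 -0.001 -1.   ] F [-0.6 -0.1 -0.2] w -0.0001
{"grip":1,"linear":[0.005,0.038,-0.005],"twist":-0.000},
step mm 7.662248151778934 deg 0.004803209800677166
```

>>> move_arm:
  increments:
    - {"grip":1,"linear":[0,0.035,-0.005],"twist":0}
    - {"grip":1,"linear":[0.015,0.003,0],"twist":0}
    - {"grip":1,"linear":[0.025,0.001,0],"twist":0}
    - {"grip":1,"linear":[0.03,0,0],"twist":0}
    - {"grip":1,"linear":[0.03,0,0],"twist":0}

```text
clock: 15.7
eef_pos: [0.6032, -0.0905, -0.0091]
tool_rot: [-0.676, 0.197, -0.21, 0.679]
ft_force: [-0.6, 0.8, 0.4]
grip_width: -0.0002
```

Run:
```python
from h import *
where();u=np.array([.834,-.552]);o=bot.get_obs()
print("axis",(o["eef_pos"][:2]-[.5979,-.0894])@u)
shot("top");c=caps();print(c.round(4))
```

```text
t 15.7 [ 0.6032 -0.0905 -0.0091] yaw -33.5 down [ 0.018 -0.001 -1.   ] F [-0.6  0.8  0.4] w -0.0002
axis 0.005077748585036201
[[ 0.7938  0.1249  0.0744]
 [ 0.6571 -0.0477  0.0771]
 [ 0.5983 -0.0231  0.0779]
 [ 0.5475 -0.0401  0.0785]
 [ 0.5282  0.2686  0.1007]]
```

>>> move_arm:
  increments:
    - {"grip":1,"linear":[0.025,0,0],"twist":0}
    - {"grip":1,"linear":[0.025,0,0],"twist":0}
    - {"grip":1,"linear":[0.02,0,0],"twist":0}
    - {"grip":1,"linear":[0.015,0,0],"twist":0}
    - {"grip":1,"linear":[0,0,0],"twist":0}

```text
clock: 16.25
eef_pos: [0.6203, -0.102, -0.0089]
tool_rot: [-0.676, 0.197, -0.211, 0.678]
ft_force: [-0.5, 0.7, 0.3]
grip_width: -0.0
```

Run:
```python
from h import *
where();u=np.array([.834,-.552]);o=bot.get_obs()
print("axis",(o["eef_pos"][:2]-[.5979,-.0894])@u)
```

```text
t 16.25 [ 0.6203 -0.102  -0.0089] yaw -33.5 down [ 0.019 -0.002 -1.   ] F [-0.5  0.7  0.3] w -0.0
axis 0.02560123568639714
```

>>> move_arm:
  increments:
    - {"grip":1,"linear":[-0.04,0,0],"twist":0}
    - {"grip":1,"linear":[-0.04,-0.04,0],"twist":0}
    - {"grip":1,"linear":[0,-0.2,0],"twist":0}
    - {"grip":1,"linear":[0,-0.24,0],"twist":0}
    - {"grip":1,"linear":[0,-0.24,0],"twist":0}

```text
clock: 16.75
eef_pos: [0.5936, -0.0896, 0.1302]
tool_rot: [-0.677, 0.205, -0.202, 0.677]
ft_force: [1.7, 0.5, -0.3]
grip_width: -0.0001
```

Run:
```python
from h import *
where()
plan([.40,.15,.16],0,10,0.4)
```

```text
t 16.75 [ 0.5936 -0.0896  0.1302] yaw -33.5 down [-0.003  0.002 -1.   ] F [ 1.7  0.5 -0.3] w -0.0001
{"grip":0.4,"linear":[-0.147,-0.015,0.047],"twist":-0.029},
{"grip":0.4,"linear":[-0.144,-0.015,0.055],"twist":-0.029},
{"grip":0.4,"linear":[-0.140,-0.015,0.063],"twist":-0.029},
{"grip":0.4,"linear":[-0.136,-0.015,0.071],"twist":-0.029},
{"grip":0.4,"linear":[-0.132,-0.015,0.079],"twist":-0.029}
--
{"grip":0.4,"linear":[-0.127,-0.015,0.087],"twist":-0.029},
{"grip":0.4,"linear":[-0.122,-0.015,0.094],"twist":-0.029},
{"grip":0.4,"linear":[-0.116,-0.015,0.101],"twist":-0.029},
{"grip":0.4,"linear":[-0.110,-0.015,0.108],"twist":-0.029},
{"grip":0.4,"linear":[-0.104,-0.015,0.114],"twist":-0.029}
--
step mm 30.94264634758162 deg 3.346905564905262
```

Run:
```python
from h import *
plan([.525,.268,.155],25,10,0.3)
```

```text
{"grip":0.3,"linear":[-0.127,-0.012,0.130],"twist":-0.051},
{"grip":0.3,"linear":[-0.113,-0.012,0.143],"twist":-0.051},
{"grip":0.3,"linear":[-0.098,-0.012,0.153],"twist":-0.051},
{"grip":0.3,"linear":[-0.082,-0.012,0.163],"twist":-0.051},
{"grip":0.3,"linear":[-0.065,-0.012,0.170],"twist":-0.051}
--
{"grip":0.3,"linear":[-0.047,-0.012,0.176],"twist":-0.051},
{"grip":0.3,"linear":[-0.029,-0.012,0.180],"twist":-0.051},
{"grip":0.3,"linear":[-0.011,-0.012,0.182],"twist":-0.051},
{"grip":0.3,"linear":[0.008,-0.012,0.182],"twist":-0.051},
{"grip":0.3,"linear":[0.026,-0.012,0.180],"twist":-0.051}
--
step mm 36.49225120526454 deg 5.846905564905262
```

>>> move_arm:
  increments:
    - {"grip":0.3,"linear":[-0.127,-0.02,0.13],"twist":-0.051}
    - {"grip":0.3,"linear":[-0.113,-0.015,0.143],"twist":-0.051}
    - {"grip":0.3,"linear":[-0.098,-0.015,0.153],"twist":-0.051}
    - {"grip":0.3,"linear":[-0.082,-0.015,0.163],"twist":-0.051}
    - {"grip":0.3,"linear":[-0.065,-0.015,0.17],"twist":-0.051}

```text
clock: 17.25
eef_pos: [0.5606, 0.091, 0.1609]
tool_rot: [-0.706, 0.015, -0.029, 0.707]
ft_force: [-0.1, -0.1, -1.2]
grip_width: 0.0599
```

>>> move_arm:
  increments:
    - {"grip":0.3,"linear":[-0.047,-0.015,0.176],"twist":-0.051}
    - {"grip":0.3,"linear":[-0.029,-0.015,0.18],"twist":-0.051}
    - {"grip":0.3,"linear":[-0.011,-0.015,0.16],"twist":-0.051}
    - {"grip":0.3,"linear":[0.008,0,0.1],"twist":-0.051}
    - {"grip":0.3,"linear":[0,0,0],"twist":0}

```text
clock: 17.75
eef_pos: [0.5276, 0.2239, 0.1743]
tool_rot: [0.695, 0.139, -0.123, -0.694]
ft_force: [0.2, -0.1, 0.3]
grip_width: 0.0597
```

Run:
```python
from h import *
where();shot("top");shot("wrist","w5")
c=caps();print(c.round(4))
T=c[(c[:,0]<.7)&(abs(c[:,1]+.09)<.1)]; Bf=T[np.argsort(np.hypot(*(T[:,:2]-[.653,-.126]).T))]
cc,r=fit(Bf[1:]);print("tin",cc.round(4),r.round(4),"F rel",(Bf[0][:2]-cc).round(4),np.hypot(*(Bf[0][:2]-cc)).round(4))
print("all fit",[x.round(4) for x in fit(T)])
P,im=cloud("wrist");m=((im.min(axis=2)>130)&(P[...,2]>0.092)&(P[...,2]<0.115)).astype(np.uint8)
k,l,s,q=cv2.connectedComponentsWithStats(m)
for i in range(1,k):
    if s[i,4]>200:print(q[i].round(0),s[i,4],np.nanmedian(P[l==i],0).round(4),np.percentile(P[l==i],[1,99],axis=0).round(3))
where()
```

```text
t 17.75 [0.5276 0.2239 0.1743] yaw 21.4 down [ 0.022  0.003 -1.   ] F [ 0.2 -0.1  0.3] w 0.0597
[[ 0.7937  0.1252  0.0744]
 [ 0.6514 -0.0507  0.0779]
 [ 0.6513 -0.1254  0.0779]
 [ 0.597  -0.0231  0.0783]]
tin [ 0.5978 -0.0891] [0. 0.] F rel [ 0.0535 -0.0362] 0.0646
all fit [array([ 0.5969, -0.0887]), array([ 0.0004, -0.0004, -0.0005])]
[365. 216.] 1868 [0.5278 0.2664 0.1014] [[0.51  0.248 0.093]
 [0.547 0.286 0.103]]
[473. 300.] 1207 [0.564  0.3874 0.1047] [[0.553 0.379 0.092]
 [0.591 0.416 0.113]]
t 17.85 [0.5284 0.2216 0.1743] yaw 21.1 down [ 0.023  0.002 -1.   ] F [-0.   0.2 -0.5] w 0.0595
```

View pics/w5.png

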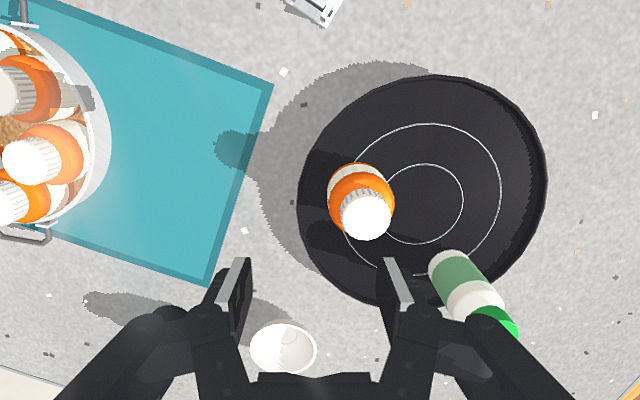

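The wrist view shows bottle7, amber with a white cap at (365,216), alone on the inner part of the turntable. The tall bottle (480,310) is well clear of the fingers. In the tin, bottle6 now stands at 65 mm radius in the gap.

Run:
```python
from h import *
plan([.529,.267,.10],24,5,0.3)
P,im=cloud("wrist");o=bot.get_obs();M=R.from_quat(o["tool_rot"]).as_matrix();q=(P-o["eef_pos"])@M
for v in (258,262,268): print([q[v,u].round(4) for u in (240,246,386,392)])
```

```text
{"grip":0.3,"linear":[0.017,0.074,0.042],"twist":-0.005},
{"grip":0.3,"linear":[0.017,0.074,0.042],"twist":-0.005},
{"grip":0.3,"linear":[0.018,0.074,0.042],"twist":-0.005},
{"grip":0.3,"linear":[0.018,0.074,0.042],"twist":-0.005},
{"grip":0.3,"linear":[0.019,0.074,0.041],"twist":-0.005}
--
step mm 17.41045122595715 deg 0.5810365887477829
[array([-0.0108, -0.0406, -0.0332]), array([-0.0112, -0.0414, -0.0302]), array([-0.0117, -0.0419,  0.0336]), array([-0.0106, -0.04  ,  0.0368])]
[array([-0.0119, -0.0462, -0.0319]), array([-0.0116, -0.0457, -0.0294]), array([-0.0112, -0.0447,  0.033 ]), array([-0.0118, -0.0458,  0.0354])]
[array([-0.0112, -0.0501, -0.0311]), array([-0.0101, -0.0483, -0.029 ]), array([-0.0117, -0.0506,  0.0318]), array([-0.0119, -0.0509,  0.0343])]
```

>>> move_arm:
  increments:
    - {"grip":0.3,"linear":[0.017,0.074,0.042],"twist":-0.005}
    - {"grip":0.3,"linear":[0.017,0.074,0.042],"twist":-0.005}
    - {"grip":0.3,"linear":[0.018,0.074,0.042],"twist":-0.005}
    - {"grip":0.3,"linear":[0.018,0.05,0.042],"twist":-0.005}
    - {"grip":0.3,"linear":[0,0,0],"twist":0}

```text
clock: 18.35
eef_pos: [0.5311, 0.2527, 0.1202]
tool_rot: [0.695, 0.148, -0.13, -0.692]
ft_force: [-0.2, -0.5, 0.4]
grip_width: 0.0598
```

Run:
```python
from h import *
where();plan([.529,.267,.046],24,4,0.3)
```

```text
t 18.35 [0.5311 0.2527 0.1202] yaw 22.7 down [ 0.025  0.    -1.   ] F [-0.2 -0.5  0.4] w 0.0598
{"grip":0.3,"linear":[0.005,0.093,0.018],"twist":-0.003},
{"grip":0.3,"linear":[0.005,0.093,0.017],"twist":-0.003},
{"grip":0.3,"linear":[0.005,0.093,0.017],"twist":-0.003},
{"grip":0.3,"linear":[0.005,0.093,0.017],"twist":-0.003},
step mm 18.895091102261794 deg 0.33120217325050927
```

>>> move_arm:
  increments:
    - {"grip":0.3,"linear":[0.008,0.06,0.04],"twist":-0.003}
    - {"grip":0.3,"linear":[0.008,0.06,0.03],"twist":-0.003}
    - {"grip":0.3,"linear":[0.002,0.06,0.005],"twist":0}
    - {"grip":0.3,"linear":[0,0.02,0],"twist":0}
    - {"grip":0.3,"linear":[0,0,0],"twist":0}

```text
clock: 18.85
eef_pos: [0.5301, 0.2675, 0.0776]
tool_rot: [0.695, 0.151, -0.133, -0.691]
ft_force: [-0.3, 0.4, 1.0]
grip_width: 0.0597
```

Run:
```python
from h import *
where();plan([.529,.267,.046],23.5,2,0.3)
```

```text
t 18.85 [0.5301 0.2675 0.0776] yaw 23.2 down [ 0.026 -0.    -1.   ] F [-0.3  0.4  1. ] w 0.0597
{"grip":0.3,"linear":[-0.003,0.079,0.000],"twist":-0.001},
{"grip":0.3,"linear":[-0.003,0.079,0.000],"twist":-0.001},
step mm 15.833312687828505 deg 0.13496607387110515
```

>>> move_arm:
  increments:
    - {"grip":0.3,"linear":[-0.002,0.06,-0.003],"twist":0}
    - {"grip":0.3,"linear":[-0.002,0.06,-0.003],"twist":0}
    - {"grip":0.3,"linear":[0,0.035,0],"twist":0}
    - {"grip":0.3,"linear":[0,0,0],"twist":0}
    - {"grip":0.3,"linear":[0,0,0],"twist":0}

```text
clock: 19.35
eef_pos: [0.5309, 0.2654, 0.0439]
tool_rot: [0.695, 0.151, -0.133, -0.691]
ft_force: [0.7, 0.6, 0.2]
grip_width: 0.0598
```

>>> move_arm:
  increments:
    - {"grip":0.5,"linear":[0,0,0],"twist":0}
    - {"grip":1,"linear":[0,0,0],"twist":0}
    - {"grip":1,"linear":[0,0,0],"twist":0}
    - {"grip":1,"linear":[0,0,0],"twist":0}
    - {"grip":1,"linear":[0,0,0],"twist":0}

```text
clock: 19.85
eef_pos: [0.5319, 0.2659, 0.0455]
tool_rot: [0.694, 0.152, -0.132, -0.691]
ft_force: [-0.2, -0.8, 0.2]
grip_width: 0.0383
```

>>> move_arm:
  increments:
    - {"grip":1,"linear":[0,-0.08,0],"twist":0}
    - {"grip":1,"linear":[0,-0.15,0],"twist":0}
    - {"grip":1,"linear":[0,-0.15,0],"twist":0}
    - {"grip":1,"linear":[0,-0.12,0],"twist":0}
    - {"grip":1,"linear":[0,0,0],"twist":0}

```text
clock: 20.35
eef_pos: [0.5277, 0.2652, 0.1472]
tool_rot: [0.695, 0.15, -0.134, -0.69]
ft_force: [1.1, 0.5, -0.6]
grip_width: 0.0382
```

Run:
```python
from h import *
where();shot("wrist")
P,im=cloud("wrist");o=bot.get_obs();M=R.from_quat(o["tool_rot"]).as_matrix();q=(P-o["eef_pos"])@M
m=np.isfinite(q[...,0])&(np.hypot(q[...,0],q[...,2])<.045)&(q[...,1]>-.05)&(q[...,1]<.06)
a=q[m];b=im[m].astype(int)
am=(b[:,2]>150)&(b[:,0]<100); print("amber",am.sum(),np.percentile(a[am],[1,50,99],axis=0).round(4))
w=b.min(axis=1)>150; print("white",w.sum(),np.percentile(a[w],[1,50,99],axis=0).round(4))
plan([.5975,-.0895,.135],25,10,1)
```

```text
t 20.35 [0.5277 0.2652 0.1472] yaw 23.2 down [ 0.025 -0.001 -1.   ] F [ 1.1  0.5 -0.6] w 0.0382
amber 3814 [[-0.0286 -0.0364 -0.026 ]
 [-0.0201 -0.0328  0.0001]
 [-0.0065  0.0127  0.0265]]
white 2712 [[-0.029  -0.0498 -0.0259]
 [-0.0185 -0.0197  0.0003]
 [-0.0064  0.0048  0.0266]]
{"grip":1,"linear":[-0.037,0.005,-0.177],"twist":-0.002},
{"grip":1,"linear":[-0.038,0.005,-0.177],"twist":-0.002},
{"grip":1,"linear":[-0.038,0.005,-0.176],"twist":-0.002},
{"grip":1,"linear":[-0.039,0.005,-0.176],"twist":-0.002},
{"grip":1,"linear":[-0.039,0.005,-0.176],"twist":-0.002}
--
{"grip":1,"linear":[-0.040,0.005,-0.176],"twist":-0.002},
{"grip":1,"linear":[-0.041,0.005,-0.176],"twist":-0.002},
{"grip":1,"linear":[-0.041,0.005,-0.176],"twist":-0.002},
{"grip":1,"linear":[-0.042,0.005,-0.176],"twist":-0.002},
{"grip":1,"linear":[-0.042,0.005,-0.176],"twist":-0.002}
--
step mm 36.13212990163502 deg 0.18199620206266154
```

>>> move_arm:
  increments:
    - {"grip":1,"linear":[-0.037,0,-0.177],"twist":0}
    - {"grip":1,"linear":[-0.038,0,-0.177],"twist":0}
    - {"grip":1,"linear":[-0.038,0,-0.176],"twist":0}
    - {"grip":1,"linear":[-0.038,0,-0.176],"twist":0}
    - {"grip":1,"linear":[-0.038,0,-0.176],"twist":0}

```text
clock: 20.9
eef_pos: [0.5585, 0.0868, 0.1388]
tool_rot: [0.694, 0.15, -0.142, -0.69]
ft_force: [0.9, -0.1, -0.7]
grip_width: 0.0384
```

>>> move_arm:
  increments:
    - {"grip":1,"linear":[-0.038,0,-0.176],"twist":0}
    - {"grip":1,"linear":[-0.04,0,-0.176],"twist":0}
    - {"grip":1,"linear":[-0.04,0,-0.176],"twist":0}
    - {"grip":1,"linear":[-0.03,0,-0.12],"twist":0}
    - {"grip":1,"linear":[0,0,0],"twist":0}

```text
clock: 21.4
eef_pos: [0.5794, -0.0539, 0.1299]
tool_rot: [0.694, 0.143, -0.145, -0.691]
ft_force: [-0.1, 0.4, -0.5]
grip_width: 0.0381
```

Run:
```python
from h import *
where();plan([.5977,-.089,.12],23.5,3,1)
```

```text
t 21.4 [ 0.5794 -0.0539  0.1299] yaw 23.5 down [-0.001 -0.005 -1.   ] F [-0.1  0.4 -0.5] w 0.0381
{"grip":1,"linear":[0.005,0.016,-0.066],"twist":-0.000},
{"grip":1,"linear":[0.005,0.016,-0.066],"twist":-0.000},
{"grip":1,"linear":[0.005,0.016,-0.066],"twist":-0.000},
step mm 13.6202313231231 deg 0.00907848199929854
```

>>> move_arm:
  increments:
    - {"grip":1,"linear":[0.005,0.01,-0.066],"twist":0}
    - {"grip":1,"linear":[0.005,0.01,-0.066],"twist":0}
    - {"grip":1,"linear":[0.005,0,-0.05],"twist":0}
    - {"grip":1,"linear":[0,0,0],"twist":0}
    - {"grip":1,"linear":[0,0,0],"twist":0}

```text
clock: 21.9
eef_pos: [0.5961, -0.0864, 0.1216]
tool_rot: [0.693, 0.142, -0.147, -0.692]
ft_force: [-1.0, 0.3, -0.4]
grip_width: 0.0383
```

Run:
```python
from h import *
where();plan([.5977,-.089,.11],23.5,2,1)
shot("wrist","w6");P,im=cloud("wrist");o=bot.get_obs();M=R.from_quat(o["tool_rot"]).as_matrix()
m=((im.min(axis=2)>130)&(P[...,2]>0.065)&(P[...,2]<0.09)).astype(np.uint8)
k,l,s,cc=cv2.connectedComponentsWithStats(m)
for i in range(1,k):
    if s[i,4]>200:print(cc[i].round(0),s[i,4],np.nanmedian(P[l==i],0).round(4))
shot("top");print(caps().round(4))
```

```text
t 21.9 [ 0.5961 -0.0864  0.1216] yaw 23.6 down [-0.007 -0.003 -1.   ] F [-1.   0.3 -0.4] w 0.0383
{"grip":1,"linear":[0.001,0.029,-0.007],"twist":0.000},
{"grip":1,"linear":[0.001,0.029,-0.007],"twist":0.000},
step mm 5.990926707894451 deg -0.0478283835658484
[312. 120.] 2941 [ 0.5374 -0.1141  0.0784]
[232. 158.] 2803 [ 0.5815 -0.1536  0.0784]
[389. 165.] 2750 [ 0.5439 -0.0546  0.0784]
[392. 244.] 2014 [ 0.5946 -0.0246  0.0785]
[234. 253.] 1798 [ 0.6482 -0.1282  0.0785]
[[ 0.7931  0.1252  0.0744]
 [ 0.6527 -0.0504  0.0778]
 [ 0.5957 -0.0202  0.0775]
 [ 0.5472 -0.0401  0.0774]]
```

>>> move_arm:
  increments:
    - {"grip":1,"linear":[0.008,0.03,-0.012],"twist":0}
    - {"grip":1,"linear":[0.005,0.04,-0.005],"twist":0}
    - {"grip":1,"linear":[0.001,0.06,0],"twist":0}
    - {"grip":1,"linear":[0.001,0.06,0],"twist":0}
    - {"grip":1,"linear":[0,0.02,0],"twist":0}

```text
clock: 22.5
eef_pos: [0.6002, -0.0867, 0.0771]
tool_rot: [0.693, 0.143, -0.148, -0.691]
ft_force: [0.7, 0.1, -1.0]
grip_width: 0.0381
```

Run:
```python
from h import *
where();plan([.5995,-.0885,.06],23.5,1,1)
```

```text
t 22.5 [ 0.6002 -0.0867  0.0771] yaw 23.8 down [-0.006 -0.003 -1.   ] F [ 0.7  0.1 -1. ] w 0.0381
{"grip":1,"linear":[-0.007,0.085,-0.007],"twist":0.002},
step mm 17.18501568025785 deg -0.26125465738306985
```

>>> move_arm:
  increments:
    - {"grip":1,"linear":[-0.006,0.015,-0.009],"twist":0}
    - {"grip":1,"linear":[0,0.04,0],"twist":0}
    - {"grip":1,"linear":[0,0.05,0],"twist":0}
    - {"grip":1,"linear":[0,0.05,0],"twist":0}
    - {"grip":1,"linear":[0,0,0],"twist":0}

```text
clock: 23.0
eef_pos: [0.5983, -0.089, 0.0417]
tool_rot: [0.692, 0.142, -0.149, -0.692]
ft_force: [-0.4, -0.0, -0.9]
grip_width: 0.0382
```

Run:
```python
from h import *
where();plan([.5995,-.0885,.024],23.5,2,1)
```

```text
t 23.0 [ 0.5983 -0.089   0.0417] yaw 23.8 down [-0.009 -0.002 -1.   ] F [-0.4 -0.  -0.9] w 0.0382
{"grip":1,"linear":[0.003,0.044,0.000],"twist":0.001},
{"grip":1,"linear":[0.003,0.044,0.000],"twist":0.001},
step mm 8.89302700944201 deg -0.1257925904310273
```

Bottom is about 20 mm above the floor with no contact force. I lower the rest slowly.

>>> move_arm:
  increments:
    - {"grip":1,"linear":[0.003,0.03,0],"twist":0}
    - {"grip":1,"linear":[0.003,0.03,0],"twist":0}
    - {"grip":1,"linear":[0,0.02,0],"twist":0}
    - {"grip":1,"linear":[0,0.01,0],"twist":0}
    - {"grip":1,"linear":[0,0,0],"twist":0}

```text
clock: 23.5
eef_pos: [0.6, -0.0886, 0.0225]
tool_rot: [0.692, 0.143, -0.148, -0.692]
ft_force: [0.2, 0.4, -1.1]
grip_width: 0.0379
```

Run:
```python
from h import *
where()
```

```text
t 23.5 [ 0.6    -0.0886  0.0225] yaw 23.8 down [-0.008 -0.003 -1.   ] F [ 0.2  0.4 -1.1] w 0.0379
```

>>> move_arm:
  increments:
    - {"grip":1,"linear":[0,0.004,0],"twist":0}
    - {"grip":0.42,"linear":[0,0,0],"twist":0}
    - {"grip":0.42,"linear":[0,0,0],"twist":0}
    - {"grip":0.42,"linear":[0,0,0],"twist":0}
    - {"grip":0.42,"linear":[0,0,0],"twist":0}

```text
clock: 24.0
eef_pos: [0.6011, -0.0887, 0.0233]
tool_rot: [0.693, 0.144, -0.147, -0.691]
ft_force: [0.4, -0.0, 0.0]
grip_width: 0.0496
```

>>> move_arm:
  increments:
    - {"grip":0.42,"linear":[0,-0.05,0],"twist":0}
    - {"grip":0.42,"linear":[0,-0.08,0],"twist":0}
    - {"grip":0.42,"linear":[0,-0.15,0],"twist":0}
    - {"grip":0.42,"linear":[0,-0.2,0],"twist":0}
    - {"grip":0.42,"linear":[0,-0.2,0],"twist":0}

```text
clock: 24.5
eef_pos: [0.5967, -0.0876, 0.1583]
tool_rot: [-0.691, -0.139, 0.152, 0.693]
ft_force: [1.5, 0.3, 0.3]
grip_width: 0.0494
```

>>> move_arm:
  increments:
    - {"grip":0.42,"linear":[-0.2,-0.05,0],"twist":0}
    - {"grip":0.42,"linear":[-0.2,-0.05,0.1],"twist":0}
    - {"grip":0.42,"linear":[-0.15,0,0.2],"twist":0}
    - {"grip":0.42,"linear":[-0.1,0,0.2],"twist":0}
    - {"grip":0.42,"linear":[0,0,0.2],"twist":0}

```text
clock: 25.0
eef_pos: [0.4257, -0.015, 0.1918]
tool_rot: [0.695, 0.145, -0.141, -0.69]
ft_force: [1.3, 0.8, 0.5]
grip_width: 0.0497
```

Run:
```python
from h import *
where();shot("top","top9");c=caps();print(c.round(4))
T=c[(c[:,0]<.7)&(abs(c[:,1]+.09)<.1)];d=np.hypot(*(T[:,:2]-[.5978,-.089]).T);i=np.argmin(d)
if len(T)>5: print("fit",[x.round(4) for x in fit(np.delete(T,i,0))],"mid",T[i])
Pt,it=cloud("top");m=np.zeros(it.shape[:2],bool);m[225:310,400:480]=1;m&=(Pt[...,2]>.012)&(Pt[...,2]<.035)&(it[...,2]>it[...,0]*1.5)
print("hook",m.sum(),cv2.minAreaRect(Pt[m][:,:2].astype(np.float32)),np.nanmedian(Pt[m][:,2]))
a=cv2.resize(it[145:245,310:460],None,fx=5,fy=5,interpolation=cv2.INTER_CUBIC);cv2.imwrite("pics/end.png",a)
```

```text
t 25.0 [ 0.4257 -0.015   0.1918] yaw 23.3 down [ 0.006 -0.006 -1.   ] F [1.3 0.8 0.5] w 0.0497
[[ 0.7943  0.1251  0.0741]
 [ 0.6531 -0.0506  0.0779]
 [ 0.6522 -0.1253  0.0784]
 [ 0.5986 -0.0231  0.0776]
 [ 0.5983 -0.0882  0.0776]
 [ 0.5827 -0.1537  0.0776]
 [ 0.553  -0.0522  0.0784]]
fit [array([ 0.601 , -0.0902]), array([-0.0006, -0.0039,  0.0012,  0.0001, -0.0048])] mid [ 0.59826829 -0.08822411  0.07760991]
hook 336 ((0.3769235610961914, -0.31702396273612976), (0.10760090500116348, 0.029322145506739616), 13.780182838439941) 0.02057166923887399
```

>>> move_arm:
  increments:
    - {"grip":0.42,"linear":[0,-0.05,0.22],"twist":0}
    - {"grip":0.42,"linear":[0,0,0.22],"twist":0}
    - {"grip":0.42,"linear":[0,0,0.22],"twist":0}
    - {"grip":0.42,"linear":[0,0,0.15],"twist":0}
    - {"grip":0.42,"linear":[0,0,0],"twist":0}

```text
clock: 25.55
eef_pos: [0.358, 0.1425, 0.2065]
tool_rot: [0.692, 0.15, -0.14, -0.692]
ft_force: [-0.2, -0.3, -0.0]
grip_width: 0.0496
```

Run:
```python
from h import *
where();shot("top");c=caps();print(c.round(4))
T=c[(c[:,0]<.7)&(abs(c[:,1]+.09)<.1)];d=np.hypot(*(T[:,:2]-[.5978,-.089]).T);i=np.argmin(d)
print(len(T),"fit",[x.round(4) for x in fit(np.delete(T,i,0))],"mid",T[i].round(4))
it=load("top")["im"];cv2.imwrite("pics/end.png",cv2.resize(it[140:290,225:465],None,fx=3.2,fy=3.2,interpolation=cv2.INTER_CUBIC))
```

```text
t 25.55 [0.358  0.1425 0.2065] yaw 23.6 down [ 0.014  0.002 -1.   ] F [-0.2 -0.3 -0. ] w 0.0496
[[ 0.7926  0.1249  0.0748]
 [ 0.652  -0.0507  0.0778]
 [ 0.6526 -0.1252  0.0778]
 [ 0.5982 -0.023   0.0779]
 [ 0.598  -0.0879  0.0779]
 [ 0.5823 -0.1535  0.0774]
 [ 0.5441 -0.0522  0.0775]
 [ 0.5354 -0.1137  0.0778]]
7 fit [array([ 0.5977, -0.0893]), array([ 0.0006, -0.0004,  0.0003,  0.0001, -0.0008,  0.0009])] mid [ 0.598  -0.0879  0.0779]
```

View pics/end.png

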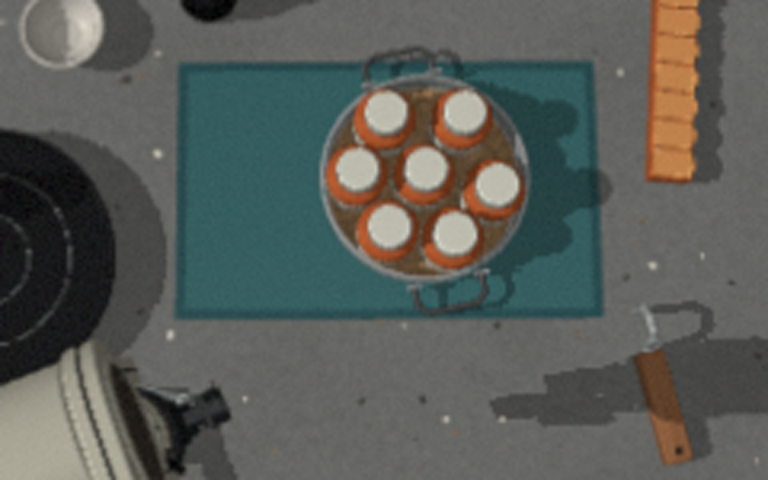

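The final crop shows seven white caps level in the tin, one at the middle (426,170) and six around it. The tin (425,178) is fully on the mat, and the hook (660,390) lies clear of it.

```bash
python3 -c "
from workcell import bot
print(bot.job_done())"
```

```text
the job is handed in; nothing more can be done
None
```

The job is handed in: all seven bottles stand upright in the tin, and the tin is fully on the mat. `job_done` reports no verdict, so this rests on my last camera checks.

**What I did:**
- Drew the tin about 14 cm by its near loop with the hook.
- Laid the hook back near its old place and let go.
- Slid the astray bottle out to the wall with the shut fingers.
- Set bottle7 from the turntable into the middle, letting go about at floor contact.

**Last checks, from the top camera:**
- **Tin:** its centre is at about (0.598, -0.089), 7 mm in x and 30 mm in y from the mat's centre.
- **Bottles:** all seven cap tops are level at 77–78 mm. Six stand 66 mm from the centre, within 1 mm, and bottle7 is 1–2 mm from it.
- **Hook:** its handle top is at 21 mm, so it lies flat. It is clear of the tin.
- **Other things:** the bystanders looked unmoved. I did not measure their positions at the end.
- **Time:** about 25.6 s of the 70 s.

**What failed or disagreed:**
- **Missed grasp:** the first grasp of the hook closed on nothing. The wrist and scene cameras both showed the fingertips about 37 mm short of the reported TCP, so I worked with that offset from then on. The hook was not moved by the miss.
- **Tool tilt:** it drifted by up to about 1.5°, which did no visible harm.

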